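# Take the top kit tray off the pile and pack the two knight blanks in it

### The job

Lift the empty top tray off the pile, leaving the packed trays under it where they are, and set it down lengthwise on the cork mat with none of it overhanging. Then pack the two loose L-shaped knight blanks into the tray's open half (the one without a middle strip), nested nose to tail and flat on its floor, as in the packed trays. Drop nothing, and leave everything else on the bench alone.

Things in the scene. Friction and masses are not known exactly. Their poses are not given: they have to be found in the camera images.
- tray_grip (a point): empty wooden kit tray on top of the pile of three, 230 (x) x 102 (y) x 60 mm high, 240 g. Its grip is the board across its middle, 14 mm thick (x), 86 mm long (y), top 52 mm above the tray's underside, free down to the floor. Point: in that board, 40 mm above the underside, 12 below the board's top. z up. The open half is at +x; the -x half has a low strip along its middle. Any yaw
- tray: the top tray as a whole; origin: centre of its underside, 108 mm above the bench at first. Floor top 10 mm up; end boards 12 mm thick, 60 high; side fences 8 mm thick, 22 high, with corner posts and braces (to 60 high) in the last 25 mm before each end board. Below it a foot 203 x 83 mm sits 6 mm deep in the next tray with 1.5 mm play all round: lift straight up
- nest_a (a point): where the grip point of a blank (either one) lies once packed on the floor along the -y fence; axes are the tray's. The blank's x axis then runs to +x of the tray, its muzzle reaching across to the other fence
- nest_b (a point): where the grip point of a blank (either one) lies once packed on the floor along the +y fence; axes are the tray's. The blank's x axis then runs to -x of the tray, its muzzle reaching across to the other fence. A gap of 35 x 44 mm stays between the long limbs of the two packed blanks, room for a finger
- knight_a_grip (a point): rough boxwood knight blank on its side: an L-shaped block 92 x 58 mm, 40 mm thick (height), limbs 24 mm wide, 110 g. Point: middle of the long limb, 20 mm above the underside; grip across it here. x axis along the long limb (46 mm to each end; faces at y -12 and +12 mm), z up. The short limb (muzzle) is at the -x end (x -46 to -22) and runs to +y; tip at y +46 mm. Any yaw
- knight_b_grip (a point): rough boxwood knight blank on its side: an L-shaped block 92 x 58 mm, 40 mm thick (height), limbs 24 mm wide, 110 g. Point: middle of the long limb, 20 mm above the underside; grip across it here. x axis along the long limb (46 mm to each end; faces at y -12 and +12 mm), z up. The short limb (muzzle) is at the -x end (x -46 to -22) and runs to +y; tip at y +46 mm. Any yaw
- mat_top (a point): centre of the top face of the cork mat, fixed to the bench, 280 mm (x) by 152 mm (y), 4 mm thick. It lies on the other side of the bench from the pile (left or right varies); the tray goes on it lengthwise, either way round
- knight_a: the first blank as a whole, starting nearer the robot; origin on its underside, 17 mm to +y of its grip point, same axes. Lower edges bevelled 2 mm. The tray's open half is 96 mm long (x 7 to 103 mm) and 86 mm wide (y -43 to 43 mm); two blanks nose to tail take up 92 x 82 mm, and the pair goes in no other way
- knight_b: the second blank as a whole, starting further from the robot; same shape; origin on its underside, 17 mm to +y of its grip point, same axes
- tray_mid: second tray of the pile, packed (620 g), shaped as the top one, top of its ends 114 mm above the bench; stays. Origin at the centre of its underside
- tray_low: lowest tray of the pile, packed (620 g), standing on the bench; stays. Origin at the centre of its underside
- pawn_mid (a point): bystander: boxwood pawn standing on its foot, 32 mm across, 57 mm high; this point 28 mm up its axis
- rook_a_mid (a point): bystander: upright plain maple rook blank, a cylinder 36 mm across, 68 mm high; this point half-way up
- rook_b_mid (a point): bystander: the other upright maple rook blank, 36 mm across, 68 mm high; this point half-way up
- mallet_mid (a point): bystander: black horn mallet lying along its y axis at the back, 183 mm long, head 58 mm across; this point in its middle on its axis, 29 mm up
- gauge_mid (a point): bystander: brass depth gauge lying flat, a 100 mm stock along x with a 130 mm rod across it along y, 40 mm high at its screw; this point in the stock's middle
- gouge_mid (a point): bystander: carving gouge lying along y, 190 mm long, 25 mm high; this point at its ferrule
- sander_mid (a point): bystander: cork sanding block 64 x 115 mm, 30 mm high; this point half-way up its middle
Not all that is in view belongs to the job. Leave any green or purple look-alike of the knight_b alone. Leave any pink look-alike of the knight_a alone.

How it is judged:
By the outcome, as a careful person would: the job done as asked, in the order asked, and still so for the second after the job is handed in, with the robot touching nothing.
It also fails if it takes over 72 s, if anything falls off the work surface, if the arm or the gripper's body presses on something with over 40 N, if the wrist force passes 120 N, or if a joint passes its speed limit or range.

### The arm

A 6-joint arm with a two-finger parallel gripper is mounted at the origin on the work surface. World frame = base frame: x ahead of the robot, y to its left, z up, the work surface at z = 0. Lengths are in m, angles in degrees, forces in N, time in s.
With the tool pointing down it reaches from about 0.275 to 0.75 m from the base axis. Payload 10.2 kg.
Tool frame: the origin (TCP) lies midway between the tips of the shut fingers; the grasp point (between the pads) lies 19 mm behind it; x points along the fingers, y is the direction in which the jaws open and shut, and the axes are right-handed (so a half turn about x gives the same grasp; the last joint's range is limited). The gripper opens to 85 mm and grips with 20 to 120 N. Pads are 22 mm wide; open, the fingers measure 114 mm over their backs; the gripper's body (76 mm by 85 mm) begins 54 mm behind the grasp point. The pads swing forward as they close: fully open they stand 13 mm farther back than shut.
Start: joints at [58.476, 17.928, 85.812, -0, 76.261, -12.8], TCP at [0.169, 0.497, 0.198] pointing down, gripper open.
Joint ranges: [-168.41, 168.41], [-55.51, 124.54], [10.69, 146.95], [-70.63, 250.63], [1, 178], [-165.06, 165.06]. Speed limits (degrees/s): [136.94, 136.94, 172.46, 180, 180, 180].

### API

Orientations are given as [roll, pitch, yaw] about the fixed x, y, z axes, in that order (R = Rz(yaw) Ry(pitch) Rx(roll)).
In Python, from station import r gives the robot as it stands.
- The arm moves only by the shell command python3 -m crank 'ROWS' [FORCE]. ROWS is JSON, a list of rows, each an object of numbers: "claw": the gripper's target within -1 to 1 (fully open at 1, half-way at 0, shut at -1); "x", "y", "z": the shift along the tool's x, y, z in units of 0.25 m (1.0 is 0.25 m); "spin": the turn about the tool's x in units of 30 degrees (1.0 is 30 degrees). In form: [{"claw": .., "x": .., "y": .., "z": .., "spin": ..}, ...]. A call has 1 to 10 rows; each row is the pose to reach, as a shift and turn from the pose commanded when the call began, along the tool's axes at that moment; what a row does not reach only later rows make up. A row lasts 1/12 s, in which the tool goes at most 41.7 mm and 7.16 degrees, less where a joint would pass 70% of its speed; a pose out of reach is approached as far as the arm can. A call with a number of a shift or a turn outside -1 to 1 is refused whole. A call with a gripper value outside its range is refused whole. The fingers move at their own pace and stop on an object; FORCE is the grip in N (left out, the last holds). Time passes only in rows, so rows that repeat a pose let the fingers close. It gives the time, the measured TCP pose, the force and the opening at its end, in the units of the state.
- r.observe(): the state, without advancing time (a new reading comes with each control period).
- r.get_image(name): name is "scene" or "side" or "wrist"; returns a dict with "image" (400x640x3 uint8, blue, green, red), "K" (3x3 intrinsics, pixels), "R" (3x3) and "t" (3): a world point X has camera coordinates R X + t; the wrist camera has in their place "tool_from_camera" (4x4, takes a point from camera to tool coordinates, whose origin is the TCP and whose axes are the tool frame's). Camera axes: x right, y down, z forward; pixel columns grow to the right and rows downward; lengths in m; the calibration is good to about 2 mm. A picture is of the moment at which its call begins: read the wrist's pose just before it. There is no depth.
- r.finish_job(): hands the job in, once; it reports no verdict.
The state is a dict: "time_s": time; "qpos": joint angles; "joint_velocities": joint speeds; "effort": joint torques, N m; "position": TCP position; "eef_rot": TCP orientation; "ft_force": force on the tool from outside, world axes, zero at the start; "wrist_torque": the same for the moment, N m; "grip_width": finger opening in m.
Only numpy, scipy, OpenCV 4.12 (cv2) and the standard library are available. Lean on these libraries where they do the work, as an engineer would, in place of code of your own. Each camera call takes 0.05 s, during which the arm holds its last target.

## Working session

There is one attempt and no reset: what is moved stays moved. The work goes in short steps, Python scripts to look and compute and a shell command to move; the robot and the scene stay as the last step left them, time stands still between calls to the robot, and variables do not carry over. Pictures are saved under pics/ and viewed, and the job is handed in when it is done.

```bash
ls; mkdir -p pics
python3 - <<'E'
from station import r
import cv2,numpy as np
s=r.observe();print({k:np.round(v,3) for k,v in s.items()})
for n in("scene","side","wrist"):
    d=r.get_image(n);cv2.imwrite(f"pics/{n}0.png",d["image"])
    print(n,{k:np.round(v,4).tolist() for k,v in d.items() if k!="image"})
E
```

```text
pics
{'time_s': np.float64(0.0), 'qpos': array([ 5.8476e+01,  1.7959e+01,  8.5856e+01, -1.0000e-03,  7.6260e+01,
       -1.2800e+01]), 'joint_velocities': array([ 0.082, -0.105,  0.027,  0.007, -0.074,  0.059]), 'effort': array([-1.0000e-03, -4.1227e+01, -2.5975e+01, -0.0000e+00,  4.0000e-03,
        0.0000e+00]), 'position': array([0.168, 0.497, 0.197]), 'eef_rot': array([-101.722,   89.925, -120.446]), 'ft_force': array([ 0.14 , -0.238,  0.095]), 'wrist_torque': array([ 0.011, -0.007,  0.037]), 'grip_width': np.float64(0.085)}
scene {'K': [[367.6386, 0.0, 311.7485], [0.0, 367.6386, 197.9652], [0.0, 0.0, 1.0]], 'R': [[0.4279, 0.9037, -0.0111], [0.6087, -0.2973, -0.7356], [-0.6681, 0.308, -0.6773]], 't': [-0.2217, -0.2303, 1.4119]}
side {'K': [[369.8212, 0.0, 323.2975], [0.0, 369.8212, 201.8746], [0.0, 0.0, 1.0]], 'R': [[0.7902, -0.6128, 0.0107], [-0.3961, -0.5239, -0.7541], [0.4677, 0.5916, -0.6567]], 't': [-0.3811, 0.32, 0.6438]}
wrist {'K': [[298.0835, 0.0, 318.9381], [0.0, 298.0835, 198.6338], [0.0, 0.0, 1.0]], 'tool_from_camera': [[-0.0, -0.3034, 0.9529, -0.1764], [1.0, -0.0002, -0.0, -0.0013], [0.0002, 0.9529, 0.3034, -0.0779], [0.0, 0.0, 0.0, 1.0]]}
```

View pics/scene0.png

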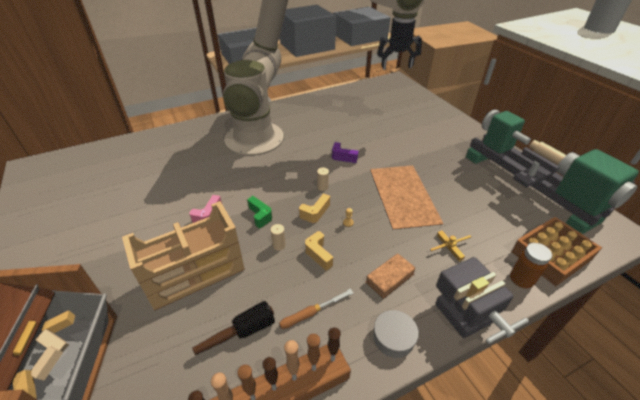

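View pics/side0.png

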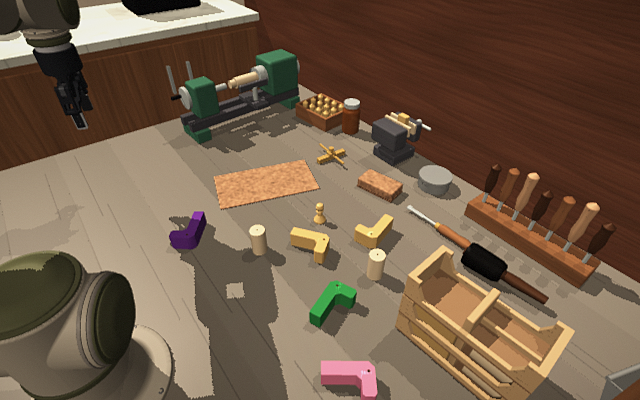

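View pics/wrist0.png

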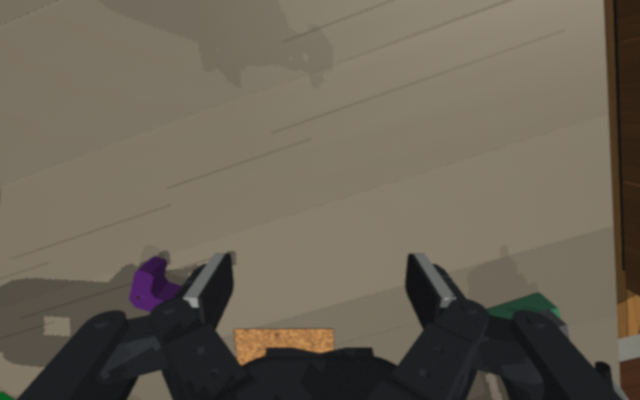

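The scene view shows the pile at (185,260), the mat at (405,195) and the yellow blanks at (315,207) and (320,250). The look-alikes are green (260,210), pink (205,208) and purple (345,152). I'll choose the yellow pair and check them, and the tray, in close crops.

Run:
```python
import cv2
a=cv2.imread("pics/side0.png");b=cv2.imread("pics/scene0.png")
cv2.imwrite("pics/c1.png",cv2.resize(a[230:400,380:600],None,fx=3.5,fy=3.5,interpolation=cv2.INTER_CUBIC))
cv2.imwrite("pics/c2.png",cv2.resize(a[150:290,200:420],None,fx=3.6,fy=3.6,interpolation=cv2.INTER_CUBIC))
cv2.imwrite("pics/c3.png",cv2.resize(b[150:310,115:445],None,fx=2.4,fy=2.4,interpolation=cv2.INTER_CUBIC))
```

```text
(no output)
```

View pics/c1.png

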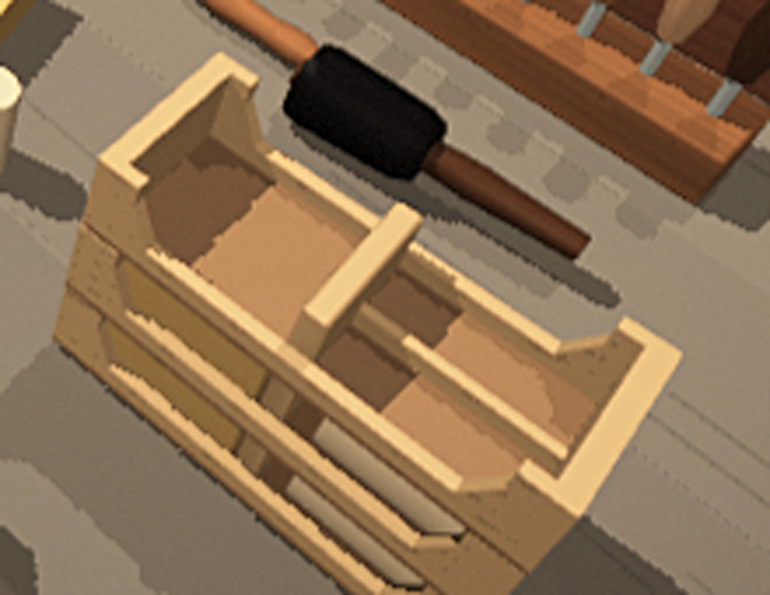

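View pics/c2.png

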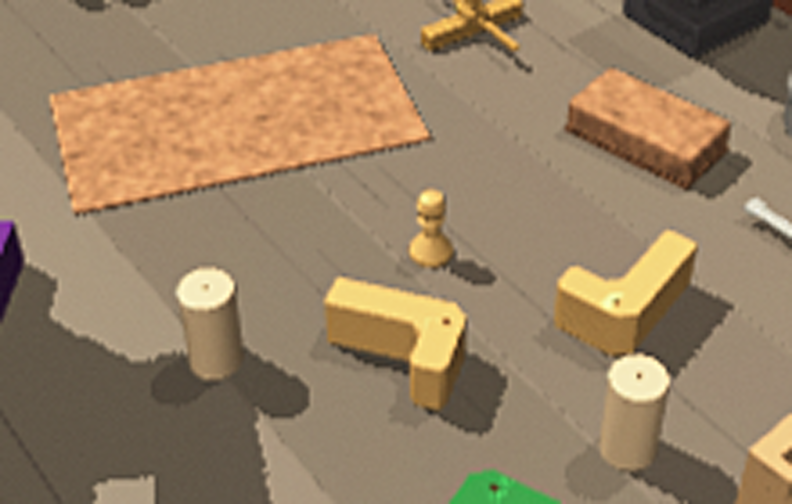

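View pics/c3.png

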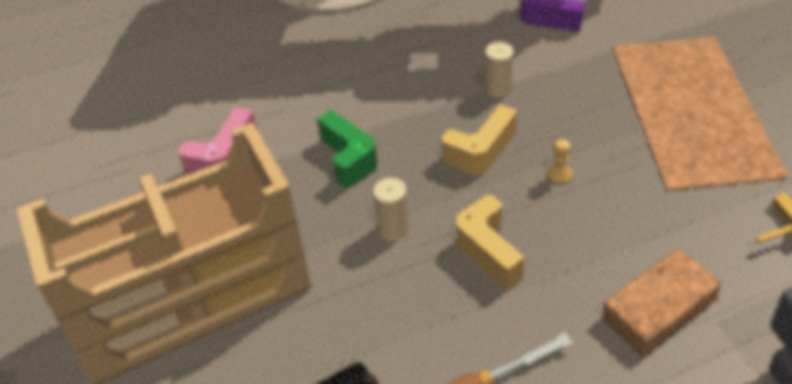

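```bash
cat > h.py <<'E'
import numpy as np,cv2
from scipy.optimize import least_squares,minimize
from station import r
def cam(d): return d["K"],d["R"],d["t"]
def proj(c,X):
    K,R,t=c; p=(R@np.asarray(X,float).T).T+t; q=(K@p.T).T; return q[:,:2]/q[:,2:]
def rz(a): return np.array([[np.cos(a),-np.sin(a),0],[np.sin(a),np.cos(a),0],[0,0,1]])
def ray(c,uv,z):
    K,R,t=c; d=R.T@np.linalg.inv(K)@np.array([uv[0],uv[1],1.]); o=-R.T@t
    return o+d*(z-o[2])/d[2]
def wristcam(d,s):
    from scipy.spatial.transform import Rotation as Ro
    T=np.eye(4);T[:3,:3]=Ro.from_euler('xyz',s["eef_rot"],degrees=True).as_matrix();T[:3,3]=s["position"]
    C=np.linalg.inv(T@np.array(d["tool_from_camera"]));return d["K"],C[:3,:3],C[:3,3]
Lp=np.array([[-46,-12],[46,-12],[46,12],[-22,12],[-22,46],[-46,46]])/1000
def lmask(c,x,y,a,S=4,z0=0):
    m=np.zeros((400*S,640*S),np.uint8)
    P=[np.c_[Lp,np.full(6,z)]@rz(a).T+[x,y,0] for z in(z0,z0+.04)]
    q=[((proj(c,p)+.5)*S).astype(np.int32) for p in P]
    for k in q: cv2.fillPoly(m,[k],255)
    for i in range(6):
        j=(i+1)%6; cv2.fillPoly(m,[cv2.convexHull(np.array([q[0][i],q[0][j],q[1][j],q[1][i]]))],255)
    return cv2.resize(m,(640,400),interpolation=cv2.INTER_AREA)/255.
E
python3 - <<'E'
from h import *
D={n:r.get_image(n) for n in("scene","side")}; C={n:cam(D[n]) for n in D}
a=np.array
def fitpts(obs,model,x0):
    f=lambda p:np.concatenate([(proj(C[n],(model[i]@rz(p[2]).T+[p[0],p[1],0])[None])[0]-uv) for n,i,uv in obs])
    s=least_squares(f,x0,loss='soft_l1');return s.x,np.round(f(s.x).reshape(-1,2),1).tolist()
c1=lambda u,v:a([u/3.5+380,v/3.5+230])-.36
c2=lambda u,v:a([u/3.6+200,v/3.6+150])-.36
c3=lambda u,v:a([u/2.4+115,v/2.4+150])-.3
T={'pp':a([.115,.051,.168]),'pm':a([.115,-.051,.168]),'mp':a([-.115,.051,.168]),'mm':a([-.115,-.051,.168]),
'bpp':a([.007,.043,.16]),'bmm':a([-.007,-.043,.16]),'bmp':a([-.007,.043,.16]),'bpm':a([.007,-.043,.16])}
# +x to left in side; z up -> +y is toward lower-left(near)
obs=[('side','pp',c1(100,158)),('side','pm',c1(222,53)),('side','mp',c1(580,517)),('side','mm',c1(684,352)),('side','bpp',c1(305,310)),('side','bmm',c1(421,213)),('side','bpm',c1(398,203)),('side','bmp',c1(330,325))]
X0=ray(C['side'],c1(392,285),.168);print(X0)
for y0 in (0,1.57,3.14,-1.57):
    x,e=fitpts(obs,T,[X0[0],X0[1],y0]);print('tray',np.round(x,4),np.degrees(x[2]),e)
for uvs in [[(100,158),(222,53),(580,517),(684,352)]]:
    for u in uvs: print(ray(C['side'],c1(*u),.168))
for u in [(22,206),(45,280),(235,125),(288,180)]: print('scene',ray(C['scene'],c3(*u),.168))
print('mat side',[np.round(ray(C['side'],c2(*u),.004),4).tolist() for u in [(50,95),(378,36),(432,135),(77,212)]])
print('mat scene',[np.round(ray(C['scene'],c3(*u),.004),4).tolist() for u in [(613,46),(716,38),(785,176),(668,187)]])
for n,w in(("side",[(290,226,332,265),(354,212,396,251)]),("scene",[(298,192,332,222),(303,230,336,270)])):
    print(n)
E
```

```text
[ 0.5330449 -0.3564003  0.168    ]
tray [ 0.5422 -0.3403  1.6547] 94.80672602958104 [[-0.4, 0.1], [-0.7, -0.1], [0.1, 0.0], [-0.3, 0.2], [-0.6, -1.2], [1.8, 0.9], [0.5, -1.5], [0.4, 0.6]]
tray [ 0.5422 -0.3403  1.6547] 94.8067262396112 [[-0.4, 0.1], [-0.7, -0.1], [0.1, 0.0], [-0.3, 0.2], [-0.6, -1.2], [1.8, 0.9], [0.5, -1.5], [0.4, 0.6]]
tray [ 0.5422 -0.3403  1.6547] 94.80672613248156 [[-0.4, 0.1], [-0.7, -0.1], [0.1, 0.0], [-0.3, 0.2], [-0.6, -1.2], [1.8, 0.9], [0.5, -1.5], [0.4, 0.6]]
tray [ 0.5422 -0.3403  1.6547] 94.80672602690888 [[-0.4, 0.1], [-0.7, -0.1], [0.1, 0.0], [-0.3, 0.2], [-0.6, -1.2], [1.8, 0.9], [0.5, -1.5], [0.4, 0.6]]
[ 0.48243867 -0.23022143  0.168     ]
[ 0.58427162 -0.22234528  0.168     ]
[ 0.50091568 -0.45911541  0.168     ]
[ 0.60330561 -0.45079611  0.168     ]
scene [ 0.49774597 -0.45502935  0.168     ]
scene [ 0.5973106  -0.44442373  0.168     ]
scene [ 0.47589095 -0.24762773  0.168     ]
scene [ 0.57460175 -0.22090741  0.168     ]
mat side [[0.412, 0.4394, 0.004], [0.6768, 0.3467, 0.004], [0.6307, 0.2087, 0.004], [0.3655, 0.2947, 0.004]]
mat scene [[0.3634, 0.2941, 0.004], [0.4126, 0.4365, 0.004], [0.6713, 0.3451, 0.004], [0.6246, 0.2079, 0.004]]
side
scene
```

```bash
cat >> h.py <<'E'
def ymask(im):
    h=cv2.cvtColor(im,cv2.COLOR_BGR2HSV); return ((h[...,0]>14)&(h[...,0]<30)&(h[...,1]>95)&(h[...,2]>90)).astype(float)
def fitL(views,x,y,z0=0,yaws=range(0,360,30),rad=.09):
    # views: (cam,img)
    items=[]
    for c,im in views:
        u=proj(c,[[x,y,z0+.02]])[0]; yy,xx=np.mgrid[:400,:640]; q=proj(c,[[x+rad,y,z0+.02],[x,y+rad,z0+.02]])-u
        R=np.abs(q).max(0)+5
        w=(np.abs(xx-u[0])<R[0])&(np.abs(yy-u[1])<R[1]); items.append((c,cv2.GaussianBlur(ymask(im)*w,(0,0),1.)))
    def cost(p):
        s=0
        for c,m in items:
            g=cv2.GaussianBlur(lmask(c,p[0],p[1],p[2],z0=z0),(0,0),1.); s+=((g-m)**2).sum()/m.sum()
        return s
    best=None
    for a in yaws:
        o=minimize(cost,[x,y,np.radians(a)],method='Nelder-Mead',options=dict(initial_simplex=np.array([[x,y,np.radians(a)],[x+.02,y,np.radians(a)],[x,y+.02,np.radians(a)],[x,y,np.radians(a+20)]]),maxiter=80))
        if best is None or o.fun<best.fun: best=o
    o=minimize(cost,best.x,method='Nelder-Mead',options=dict(initial_simplex=best.x+np.array([[0,0,0],[.004,0,0],[0,.004,0],[0,0,.06]]),xatol=1e-5,fatol=1e-6))
    return o.x,o.fun
E
python3 - <<'E'
from h import *
s=r.observe()
D={n:r.get_image(n) for n in("scene","side")}; C={n:cam(D[n]) for n in D}
for nm,uv in(('L',(311,240)),('R',(375,232))):
    X=ray(C['side'],uv,.02);print(nm,X)
    for vs in(('side',),('scene',),('side','scene')):
        p,f=fitL([(C[n],D[n]["image"]) for n in vs],X[0],X[1])
        print(vs,np.round(p[:2],4),np.degrees(p[2])%360,f)
    im=D['side']["image"].copy()
for n in D: cv2.imwrite(f"pics/m_{n}.png",(ymask(D[n]["image"])*255).astype(np.uint8))
# bystanders
for nm,uv,z in(('rookA',(258,227),.068),('rookB',(376.5,255),.068),('pawn',(319.5,206),.05)): print(nm,ray(C['side'],uv,z))
E
```

```text
L [0.48007368 0.04541498 0.02      ]
('side',) [0.4771 0.05  ] 127.48144628091791 0.10987045534588039
('scene',) [0.473  0.0458] 126.56122063372283 0.17738209059838267
('side', 'scene') [0.4756 0.0476] 127.23510329660795 0.3167811727306194
R [ 0.62044766 -0.02776957  0.02      ]
('side',) [ 0.6308 -0.0316] 16.92599173992869 0.013933191356577623
('scene',) [ 0.6246 -0.0335] 15.384995585233813 0.09477891236865431
('side', 'scene') [ 0.628  -0.0333] 15.685201319948305 0.1348241853364221
rookA [0.38144887 0.11481736 0.068     ]
rookB [ 0.53898925 -0.11017489  0.068     ]
pawn [0.54967284 0.1033941  0.05      ]
```

View pics/m_side.png

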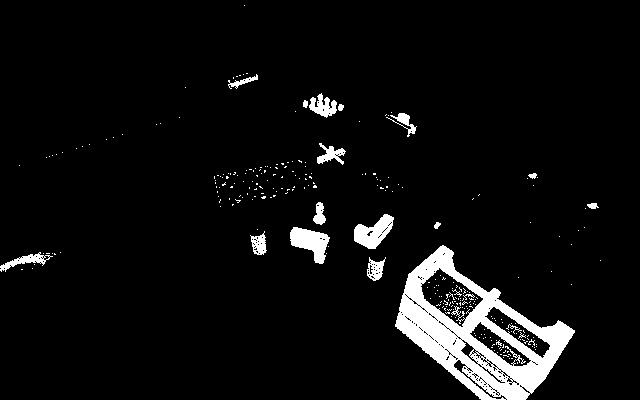

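```bash
cat >> h.py <<'E'
from scipy.spatial.transform import Rotation as Ro
def go(x,y,z,psi=None,s=None):
    """psi: world heading of tool y, deg (mod 180)"""
    s=s or r.observe(); R=Ro.from_euler('xyz',s["eef_rot"],degrees=True).as_matrix()
    cur=np.degrees(np.arctan2(R[1,1],R[0,1])); d=R.T@(np.array([x,y,z])-s["position"])
    print("t",round(float(s["time_s"]),2),"pos",np.round(s["position"],4),"psi",round(cur,2),"j1 j6",np.round(s["qpos"][[0,5]],1),"tilt",np.round(R[:,0],3),"grip",round(float(s["grip_width"]),4),"F",np.round(s["ft_force"],1))
    print("units x,y,z",np.round(d/.25,3),"dist",np.linalg.norm(d))
    if psi is not None:
        for k in(0,180):
            e=((psi+k-cur+180)%360)-180; print("  spin",round(-e/30,3),"deg yaw",round(e,1))
E
python3 - <<'E'
from h import *
go(.542,-.340,.30,94.8)
E
```

```text
t 0.35 pos [0.1685 0.4972 0.1975] psi 71.28 j1 j6 [ 58.5 -12.8] tilt [-0. -0. -1.] grip 0.0853 F [-0.5  0.3  0.4]
units x,y,z [-0.41  -2.692  2.49 ] dist 0.9224236866261849
  spin -0.784 deg yaw 23.5
  spin 5.216 deg yaw -156.5
```

```bash
python3 -m crank '[{"claw":1,"x":-0.2,"y":-0.1,"z":0.1,"spin":0.1},{"claw":1,"x":-0.4,"y":-0.25,"z":0.23,"spin":0.3},{"claw":1,"x":-0.41,"y":-0.4,"z":0.37,"spin":0.5},{"claw":1,"x":-0.41,"y":-0.52,"z":0.49,"spin":0.7},{"claw":1,"x":-0.41,"y":-0.67,"z":0.62,"spin":0.9},{"claw":1,"x":-0.41,"y":-0.8,"z":0.74,"spin":1.0}]' 60; python3 -c "
from h import *
go(.542,-.340,.30,-85.2)"
```

```text
time_s: 0.85
position: [0.2562, 0.3006, 0.2971]
eef_rot: [80.3, 89.9, 31.3]
ft_force: [0.4, -0.0, -0.6]
grip_width: 0.0855
t 0.85 pos [0.2562 0.3006 0.2971] psi 41.02 j1 j6 [32.4 -8.6] tilt [ 0.002  0.001 -1.   ] grip 0.0855 F [ 0.4 -0.  -0.6]
units x,y,z [-0.012 -0.819  2.684] dist 0.7014577979764071
  spin 4.207 deg yaw -126.2
  spin -1.793 deg yaw 53.8
```

```bash
python3 -m crank '[{"claw":1,"y":-0.05,"z":0.14,"spin":0.2},{"claw":1,"y":-0.09,"z":0.3,"spin":0.4},{"claw":1,"y":-0.14,"z":0.45,"spin":0.6},{"claw":1,"y":-0.18,"z":0.6,"spin":0.8},{"claw":1,"y":-0.23,"z":0.75,"spin":1.0},{"claw":1,"y":-0.27,"z":0.9,"spin":1.0}]'; python3 -c "
from h import *
go(.542,-.340,.30,-85.2)"
```

```text
t 0.85 pos [0.2562 0.3006 0.2971] psi 41.02 j1 j6 [32.4 -8.6] tilt [ 0.002  0.001 -1.   ] grip 0.0855 F [ 0.4 -0.  -0.6]
units x,y,z [-0.012 -0.819  2.684] dist 0.7014577979764071
  spin 4.207 deg yaw -126.2
  spin -1.793 deg yaw 53.8invalid input
```

```bash
python3 -m crank '[{"claw":1,"x":0,"y":-0.05,"z":0.14,"spin":0.2},{"claw":1,"x":0,"y":-0.09,"z":0.3,"spin":0.4},{"claw":1,"x":0,"y":-0.14,"z":0.45,"spin":0.6},{"claw":1,"x":0,"y":-0.18,"z":0.6,"spin":0.8},{"claw":1,"x":0,"y":-0.23,"z":0.75,"spin":1.0},{"claw":1,"x":0,"y":-0.27,"z":0.9,"spin":1.0}]'; python3 -c "
from h import *
go(.542,-.340,.30,-85.2)"
```

```text
time_s: 1.35
position: [0.3537, 0.0865, 0.2966]
eef_rot: [77.0, 90.0, -2.1]
ft_force: [0.3, 0.7, -0.3]
grip_width: 0.0849
t 1.35 pos [0.3537 0.0865 0.2966] psi 10.95 j1 j6 [ -4.9 -15.8] tilt [ 0.001 -0.    -1.   ] grip 0.0849 F [ 0.3  0.7 -0.3]
units x,y,z [-0.013  0.415  1.818] dist 0.4662080760484769
  spin 3.205 deg yaw -96.1
  spin -2.795 deg yaw 83.9
```

```bash
python3 -m crank '[{"claw":1,"x":0,"y":0.04,"z":0.15,"spin":0.2},{"claw":1,"x":0,"y":0.07,"z":0.3,"spin":0.4},{"claw":1,"x":0,"y":0.1,"z":0.45,"spin":0.6},{"claw":1,"x":0,"y":0.14,"z":0.6,"spin":0.8},{"claw":1,"x":0,"y":0.17,"z":0.75,"spin":1.0},{"claw":1,"x":0,"y":0.2,"z":0.88,"spin":1.0}]'; python3 -c "
from h import *
go(.542,-.340,.30,-85.2)"
```

```text
time_s: 1.85
position: [0.4461, -0.12, 0.2962]
eef_rot: [-5.8, 90.0, -114.9]
ft_force: [0.0, 0.6, 0.6]
grip_width: 0.0852
t 1.85 pos [ 0.4461 -0.12    0.2962] psi -19.11 j1 j6 [-29.6 -10.5] tilt [-0. -0. -1.] grip 0.0852 F [0.  0.6 0.6]
units x,y,z [-0.015  0.651  0.706] dist 0.2400796271113007
  spin 2.203 deg yaw -66.1
  spin -3.797 deg yaw 113.9
```

```bash
python3 -m crank '[{"claw":1,"x":0,"y":0.1,"z":0.1,"spin":0.2},{"claw":1,"x":-0.01,"y":0.2,"z":0.21,"spin":0.4},{"claw":1,"x":-0.01,"y":0.3,"z":0.32,"spin":0.6},{"claw":1,"x":-0.01,"y":0.4,"z":0.43,"spin":0.8},{"claw":1,"x":-0.01,"y":0.5,"z":0.54,"spin":1.0},{"claw":1,"x":-0.01,"y":0.6,"z":0.64,"spin":1.0},{"claw":1,"x":-0.01,"y":0.65,"z":0.7,"spin":1.0}]'; python3 -m crank '[{"claw":1,"x":0,"y":0,"z":0,"spin":0.24},{"claw":1,"x":0,"y":0,"z":0,"spin":0.48},{"claw":1,"x":0,"y":0,"z":0,"spin":0.7},{"claw":1,"x":0,"y":0,"z":0,"spin":1},{"claw":1,"x":0,"y":0,"z":0,"spin":1}]'; python3 -m crank '[{"claw":0.3,"x":0,"y":0,"z":0,"spin":0.2},{"claw":0.3,"x":0,"y":0,"z":0,"spin":0.2},{"claw":0.3,"x":0,"y":0,"z":0,"spin":0.2}]';python3 - <<'E'
from h import *
go(.542,-.340,.30,-85.2)
s=r.observe();d=r.get_image("wrist");c=wristcam(d,s)
im=d["image"].copy()
a=np.radians(94.8)
P=[[x,y,z] for z,X,Y in((.168,.115,.051),(.16,.007,.043)) for x,y in((X,Y),(-X,Y),(-X,-Y),(X,-Y))]
uv=proj(c,np.array(P)@rz(a).T+[.5422,-.3403,0]);print(np.round(uv))
for k in(0,4): cv2.polylines(im,[uv[k:k+4].astype(int)],1,(0,0,255),1)
cv2.imwrite("pics/w1.png",im)
E
```

```text
time_s: 2.43
position: [0.5439, -0.3384, 0.2974]
eef_rot: [-71.2, 89.9, 150.0]
ft_force: [-0.1, -0.6, -0.7]
grip_width: 0.0849
time_s: 2.85
position: [0.5434, -0.3355, 0.2986]
eef_rot: [-56.2, 90.0, 134.7]
ft_force: [-0.0, -0.1, 0.1]
grip_width: 0.0852
time_s: 3.1
position: [0.5434, -0.3354, 0.2987]
eef_rot: [-58.7, 90.0, 126.7]
ft_force: [0.1, -0.3, 0.1]
grip_width: 0.0552
t 3.1 pos [ 0.5434 -0.3354  0.2987] psi -84.57 j1 j6 [-42.2  42.4] tilt [-0.  0. -1.] grip 0.0552 F [ 0.1 -0.3  0.1]
units x,y,z [-0.005  0.018  0.007] dist 0.004985108615927091
  spin 0.021 deg yaw -0.6
  spin -5.979 deg yaw 179.4
[[218. 225.]
 [425. 227.]
 [437. 134.]
 [209. 131.]
 [316. 216.]
 [328. 216.]
 [330. 140.]
 [316. 139.]]
```

View pics/w1.png

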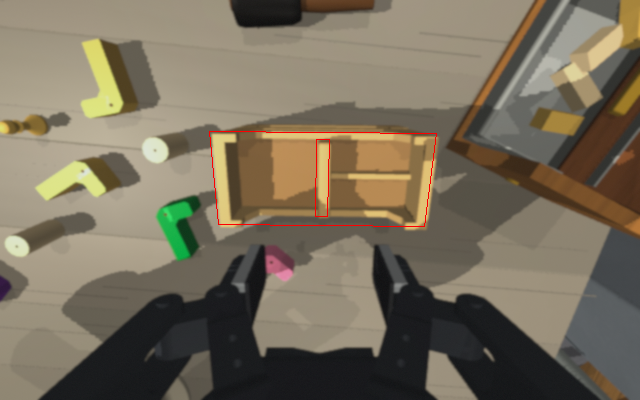

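Wrist view: tray (210–437, 131–227), with the open half on the left and the strip on the right. The yellow blanks are at (103,85) and (78,178). Next I'll refine the tray and blanks from this view.

Run:
```python
from h import *
s=r.observe();d=r.get_image("wrist");c=wristcam(d,s)
cv2.imwrite("pics/w1c.png",cv2.resize(d["image"][115:245,195:450],None,fx=3,fy=3,interpolation=cv2.INTER_CUBIC))
D=r.get_image("side");Cs=cam(D);D2=r.get_image("scene");C2=cam(D2)
for nm,x,y,a in(('a',.4756,.0476,127),('b',.63,-.032,16)):
    for v in ([(c,d["image"])],[(Cs,D["image"])],[(c,d["image"]),(Cs,D["image"])]):
        p,f=fitL(v,x,y,yaws=[a],rad=.085);print(nm,np.round(p[:2],4),np.degrees(p[2]),f)
```

```text
a [0.4793 0.0295] 120.7969520503082 2.403788046915415
a [0.4775 0.0489] 127.25839828466651 0.09538220745317136
a [0.4749 0.0436] 122.86386081125636 2.613454355241826
b [ 0.6366 -0.0431] 53.96951129611063 2.239821574733879
b [ 0.6307 -0.0317] 16.887977111246506 0.01410713493712098
b [ 0.6261 -0.033 ] 15.660945763676574 2.3481277204022137
```

View pics/w1c.png

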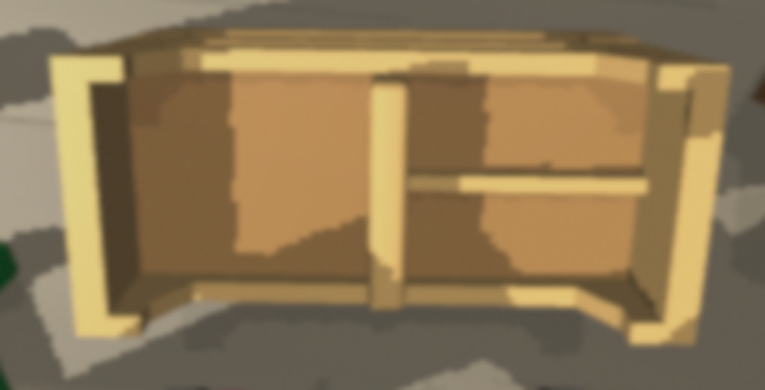

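Run:
```python
from h import *
D=r.get_image("side");C=cam(D)
for h in(.01,.015,.02,.025,.03,.035):
    P=np.array([[-.103,0,.108+h],[-.007,0,.108+h]])@rz(np.radians(94.8)).T+[.5415,-.341,0]
    print(h,np.round((proj(C,P)+.36-[380,230])*3.5).tolist())
go(.541,-.341,.149,-85.2)
```

```text
0.01 [[557.0, 469.0], [355.0, 321.0]]
0.015 [[561.0, 464.0], [358.0, 316.0]]
0.02 [[566.0, 458.0], [361.0, 310.0]]
0.025 [[570.0, 453.0], [364.0, 304.0]]
0.03 [[575.0, 447.0], [367.0, 298.0]]
0.035 [[580.0, 441.0], [370.0, 292.0]]
t 3.35 pos [ 0.5434 -0.3354  0.2988] psi -84.66 j1 j6 [-42.2  42.5] tilt [-0.  0. -1.] grip 0.0557 F [-0.4 -0.2  1. ]
units x,y,z [0.599 0.021 0.012] dist 0.14995403383676006
  spin 0.018 deg yaw -0.5
  spin -5.982 deg yaw 179.5
```

```bash
python3 -m crank '[{"claw":0.3,"x":0.1,"y":0.02,"z":0.01,"spin":0.02},{"claw":0.3,"x":0.22,"y":0.02,"z":0.01,"spin":0.02},{"claw":0.3,"x":0.34,"y":0.02,"z":0.01,"spin":0.02},{"claw":0.3,"x":0.45,"y":0.02,"z":0.01,"spin":0.02},{"claw":0.3,"x":0.52,"y":0.02,"z":0.01,"spin":0.02},{"claw":0.3,"x":0.58,"y":0.02,"z":0.01,"spin":0.02},{"claw":0.3,"x":0.62,"y":0.02,"z":0.01,"spin":0.02},{"claw":0.3,"x":0.65,"y":0.02,"z":0.01,"spin":0.02},{"claw":0.3,"x":0.66,"y":0.02,"z":0.01,"spin":0.02},{"claw":0.3,"x":0.66,"y":0.02,"z":0.01,"spin":0.02}]'
python3 - <<'E'
from h import *
go(.541,-.341,.133,-85.2)
for n in("wrist","side"):
  d=r.get_image(n);cv2.imwrite(f"pics/g1{n}.png",d["image"])
E
```

```text
time_s: 4.18
position: [0.5414, -0.3407, 0.1338]
eef_rot: [-54.3, 90.0, 130.4]
ft_force: [0.7, 0.2, 0.3]
grip_width: 0.0558
t 4.18 pos [ 0.5414 -0.3407  0.1338] psi -85.31 j1 j6 [-42.7  42.7] tilt [-0.  0. -1.] grip 0.0558 F [0.7 0.2 0.3]
units x,y,z [0.003 0.001 0.002] dist 0.00099653041972571
  spin -0.004 deg yaw 0.1
  spin 5.996 deg yaw -179.9
```

View pics/g1wrist.png

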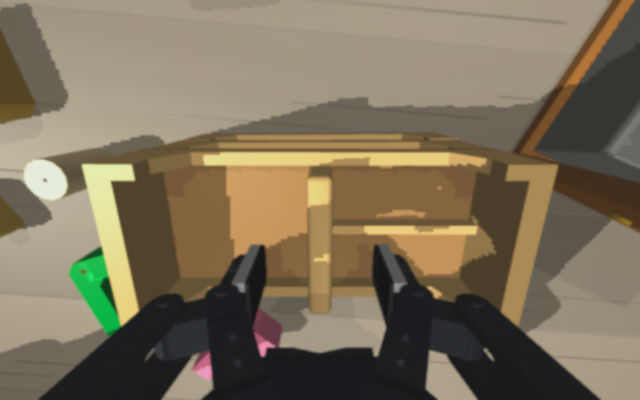

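View pics/g1side.png

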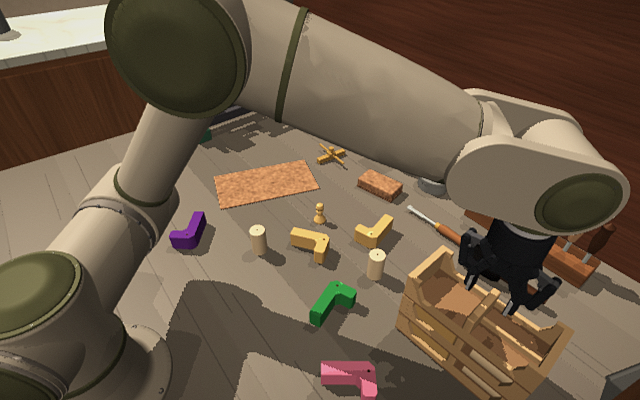

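The open jaws straddle the middle board (320,240), so I'll close them.

```bash
python3 -m crank '[{"claw":-1,"x":0,"y":0,"z":0,"spin":0},{"claw":-1,"x":0,"y":0,"z":0,"spin":0},{"claw":-1,"x":0,"y":0,"z":0,"spin":0},{"claw":-1,"x":0,"y":0,"z":0,"spin":0},{"claw":-1,"x":0,"y":0,"z":0,"spin":0},{"claw":-1,"x":0,"y":0,"z":0,"spin":0},{"claw":-1,"x":0,"y":0,"z":0,"spin":0}]' 80;python3 -m crank '[{"claw":-1,"x":-0.02,"y":0,"z":0,"spin":0},{"claw":-1,"x":-0.04,"y":0,"z":0,"spin":0},{"claw":-1,"x":-0.08,"y":0,"z":0,"spin":0},{"claw":-1,"x":-0.12,"y":0,"z":0,"spin":0},{"claw":-1,"x":-0.16,"y":0,"z":0,"spin":0},{"claw":-1,"x":-0.2,"y":0,"z":0,"spin":0},{"claw":-1,"x":-0.2,"y":0,"z":0,"spin":0},{"claw":-1,"x":-0.2,"y":0,"z":0,"spin":0}]'
python3 - <<'E'
from h import *
go(.521,.322,.18,-18.6)
for n in("wrist","side"):
  d=r.get_image(n);cv2.imwrite(f"pics/g2{n}.png",d["image"])
E
```

```text
time_s: 4.87
position: [0.5414, -0.3406, 0.1338]
eef_rot: [131.6, 90.0, -43.8]
ft_force: [-1.0, 0.2, 0.3]
grip_width: -0.0
time_s: 5.53
position: [0.5416, -0.3408, 0.1845]
eef_rot: [133.2, 89.9, -42.2]
ft_force: [0.5, 0.2, -1.1]
grip_width: 0.0
t 5.53 pos [ 0.5416 -0.3408  0.1845] psi -85.33 j1 j6 [-42.7  42.7] tilt [ 0.001 -0.001 -1.   ] grip 0.0 F [ 0.5  0.2 -1.1]
units x,y,z [ 0.016 -2.649 -0.134] dist 0.663140052030272
  spin -2.224 deg yaw 66.7
  spin 3.776 deg yaw -113.3
```

View pics/g2wrist.png

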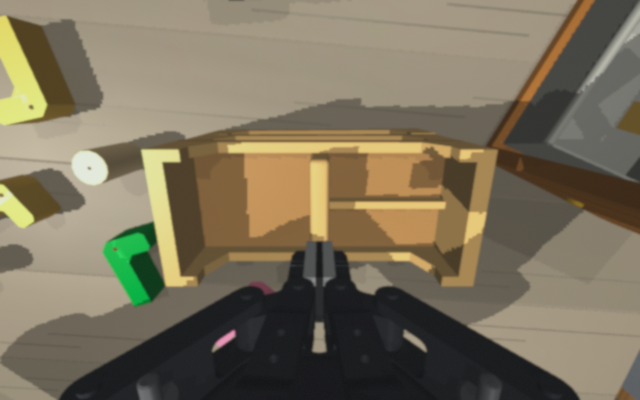

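View pics/g2side.png

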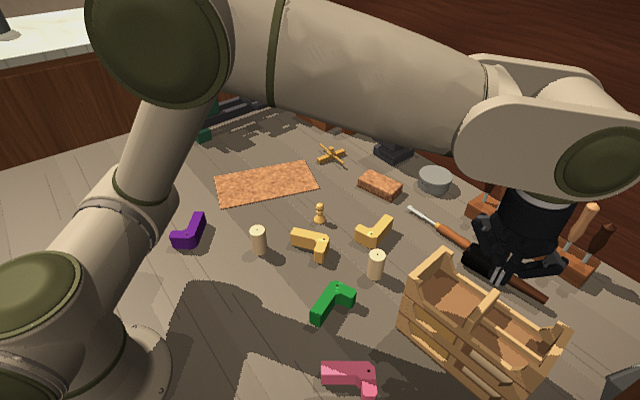

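The grip reads 0, so the fingers shut without the board. I'll work out why before moving.

Run:
```python
from h import *
s=r.observe();R=Ro.from_euler('xyz',s["eef_rot"],degrees=True).as_matrix();p=s["position"]
for n in("side","scene","wrist"):
    d=r.get_image(n);C=cam(d) if n!="wrist" else wristcam(d,s)
    q=proj(C,[p+R@np.array([x,0,0]) for x in(0,-.019,-.04,-.06)]);print(n,np.round(q,1).tolist())
    im=cv2.resize(d["image"],None,fx=4,fy=4,interpolation=cv2.INTER_CUBIC)
    for k in q: cv2.circle(im,tuple(((k+.5)*4).astype(int)),4,(0,0,255),-1)
    u,v=(q[0]*4).astype(int); u0,v0=max(u-400,0),max(v-300,0); cv2.imwrite(f"pics/t_{n}.png",im[v0:v0+600,u0:u0+800])
```

```text
side [[488.7, 295.6], [492.5, 288.3], [496.9, 279.8], [501.3, 271.3]]
scene [[177.5, 227.3], [175.3, 221.4], [172.7, 214.7], [170.2, 208.0]]
wrist [[317.2, 229.5], [317.0, 242.7], [316.7, 260.9], [316.4, 283.2]]
```

View pics/t_side.png

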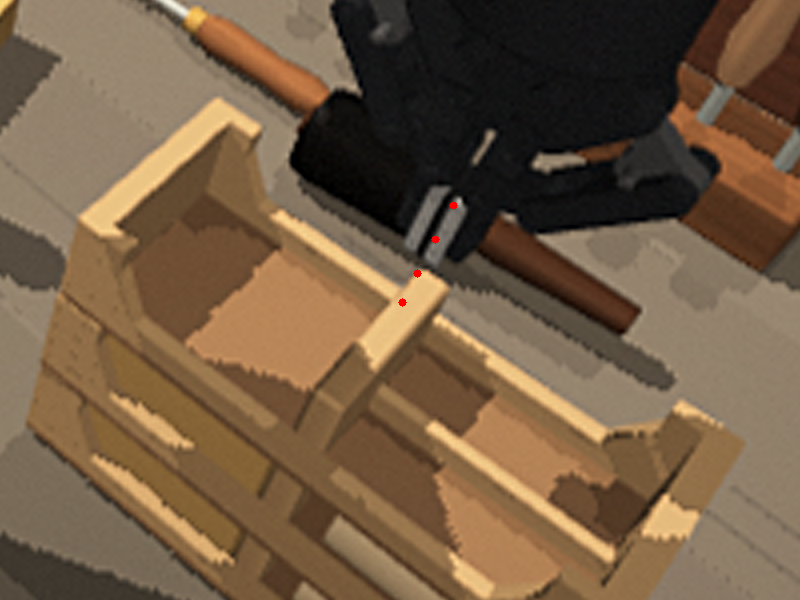

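View pics/t_wrist.png

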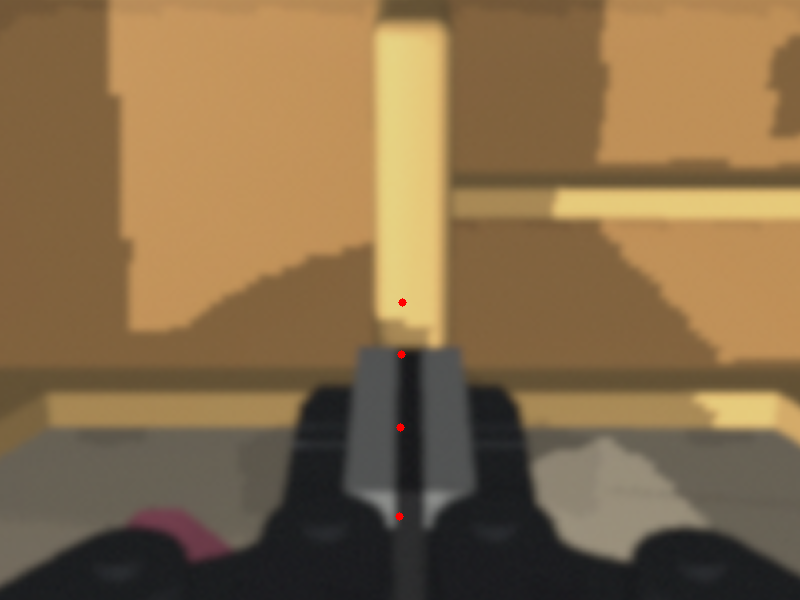

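View pics/t_scene.png

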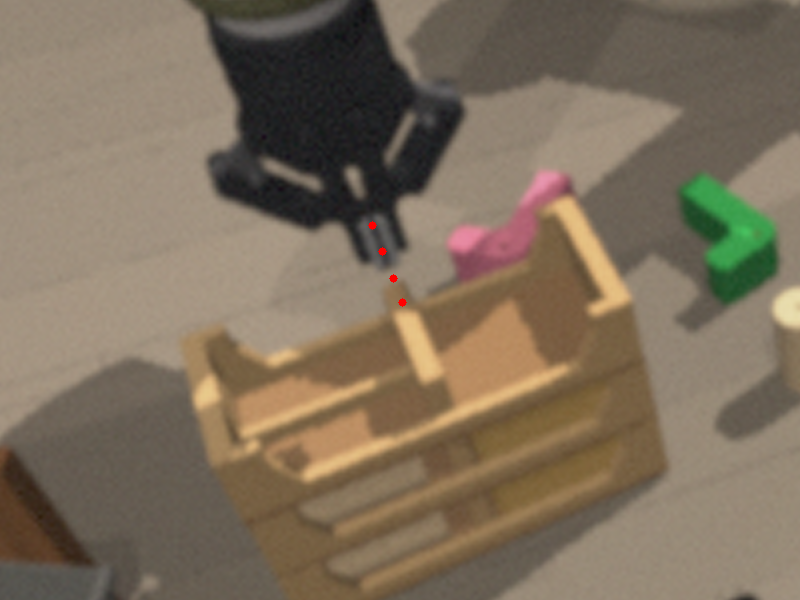

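Run:
```python
from h import *
s=r.observe();R=Ro.from_euler('xyz',s["eef_rot"],degrees=True).as_matrix();p=s["position"]
A={n:cam(r.get_image(n)) for n in("side","scene")}
P=[c[0]@np.c_[c[1],c[2]] for c in A.values()]
for uv1,uv2 in [((494.45,285.6),(174,217.3)),((493.5,286.5),(174.2,218))]:
    X=cv2.triangulatePoints(P[0],P[1],np.array(uv1,float).reshape(2,1),np.array(uv2,float).reshape(2,1)).ravel();X=X[:3]/X[3]
    print(X,"tool",R.T@(X-p))
d=r.get_image("wrist");C=wristcam(d,s)
for x in(0,-.01,-.02,-.03):
    print(x,[np.round(proj(C,[p+R@np.array([x,y,z])])[0],1).tolist() for y,z in((-.01,-.011),(.01,-.011),(-.01,.011))])
```

```text
[ 0.53875514 -0.3410077   0.2124824 ] tool [-0.02925755  0.00030354  0.00250403]
[ 0.53833569 -0.34082542  0.21006876] tool [-2.68434212e-02  8.96179371e-05  2.90529670e-03]
0 [[301.3, 213.5], [333.0, 213.5], [301.9, 245.0]]
-0.01 [[300.3, 219.3], [333.7, 219.3], [301.0, 252.3]]
-0.02 [[299.3, 225.9], [334.5, 225.9], [300.0, 260.4]]
-0.03 [[298.1, 233.2], [335.5, 233.2], [299.0, 269.4]]
```

All three cameras put the real fingertips about 27 mm short of the reported TCP, so the jaws shut just above the board. Nothing was touched. I'll allow for that offset and go 26 mm deeper.

```bash
python3 -m crank '[{"claw":0.3,"x":0,"y":0,"z":0,"spin":0},{"claw":0.3,"x":0,"y":0,"z":0,"spin":0},{"claw":0.3,"x":0,"y":0,"z":0,"spin":0},{"claw":0.3,"x":0.08,"y":0,"z":0,"spin":0},{"claw":0.3,"x":0.15,"y":0,"z":0,"spin":0},{"claw":0.3,"x":0.2,"y":0,"z":0,"spin":0},{"claw":0.3,"x":0.24,"y":0,"z":0,"spin":0},{"claw":0.3,"x":0.27,"y":0,"z":0,"spin":0},{"claw":0.3,"x":0.3,"y":0,"z":0,"spin":0},{"claw":0.3,"x":0.3,"y":0,"z":0,"spin":0}]'
python3 - <<'E'
from h import *
go(.541,-.341,.108,-85.2)
for n in("wrist","side"):
  d=r.get_image(n);cv2.imwrite(f"pics/g3{n}.png",d["image"])
cv2.imwrite("pics/g3c.png",cv2.resize(d["image"][200:380,390:590],None,fx=3.3,fy=3.3,interpolation=cv2.INTER_CUBIC))
E
```

```text
time_s: 6.77
position: [0.541, -0.3403, 0.1076]
eef_rot: [-46.9, 89.9, 137.8]
ft_force: [-0.1, 0.4, 0.6]
grip_width: 0.0551
t 6.77 pos [ 0.541  -0.3403  0.1076] psi -85.32 j1 j6 [-42.7  42.7] tilt [-0.001  0.001 -1.   ] grip 0.0551 F [-0.1  0.4  0.6]
units x,y,z [-0.002  0.003  0.   ] dist 0.0008104094984696234
  spin -0.004 deg yaw 0.1
  spin 5.996 deg yaw -179.9
```

View pics/g3wrist.png

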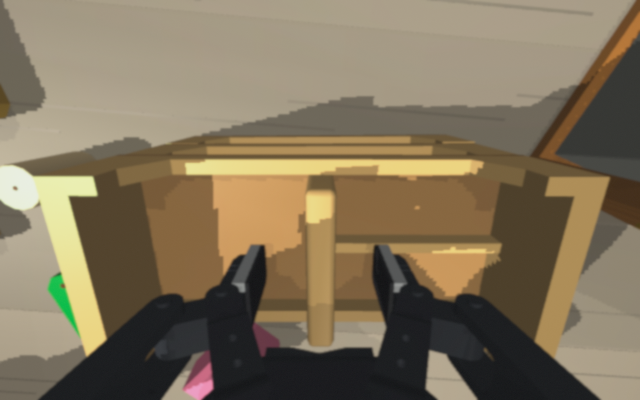

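View pics/g3c.png

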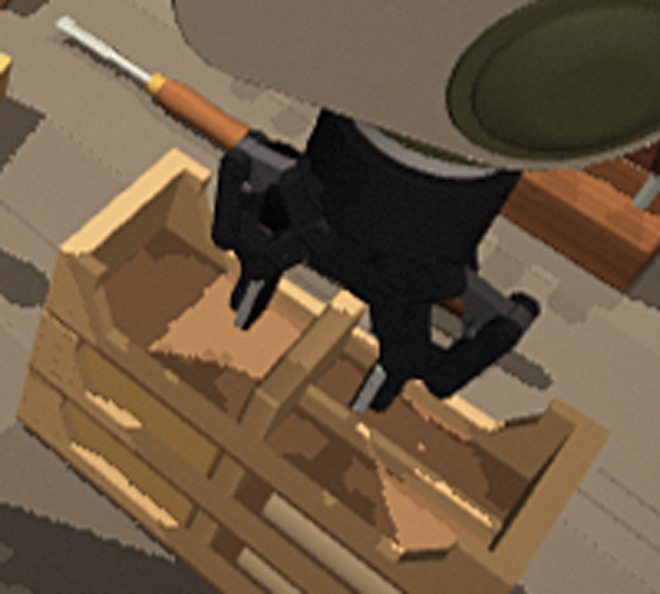

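Both fingertips are now below the board's top, one on each side of it, with the right tip just above the strip. I'll close and lift slightly.

```bash
python3 -m crank '[{"claw":-1,"x":0,"y":0,"z":0,"spin":0},{"claw":-1,"x":0,"y":0,"z":0,"spin":0},{"claw":-1,"x":0,"y":0,"z":0,"spin":0},{"claw":-1,"x":0,"y":0,"z":0,"spin":0},{"claw":-1,"x":0,"y":0,"z":0,"spin":0},{"claw":-1,"x":0,"y":0,"z":0,"spin":0}]' 80;python3 -c "
from h import *
go(.541,-.341,.108,-85.2)"
```

```text
time_s: 7.37
position: [0.5416, -0.3409, 0.1095]
eef_rot: [129.8, 89.9, -45.5]
ft_force: [-0.0, -0.2, 5.1]
grip_width: 0.0121
t 7.37 pos [ 0.5416 -0.3409  0.1095] psi -85.32 j1 j6 [-42.7  42.7] tilt [ 0.001 -0.001 -1.   ] grip 0.0121 F [-0.  -0.2  5.1]
units x,y,z [0.006 0.    0.003] dist 0.001676422843105397
  spin -0.004 deg yaw 0.1
  spin 5.996 deg yaw -179.9
```

```bash
python3 -m crank '[{"claw":-1,"x":-0.02,"y":0,"z":0,"spin":0},{"claw":-1,"x":-0.04,"y":0,"z":0,"spin":0},{"claw":-1,"x":-0.07,"y":0,"z":0,"spin":0},{"claw":-1,"x":-0.1,"y":0,"z":0,"spin":0},{"claw":-1,"x":-0.14,"y":0,"z":0,"spin":0},{"claw":-1,"x":-0.18,"y":0,"z":0,"spin":0},{"claw":-1,"x":-0.22,"y":0,"z":0,"spin":0},{"claw":-1,"x":-0.22,"y":0,"z":0,"spin":0}]'
python3 - <<'E'
from h import *
go(.521,.322,.17,-18.6)
for n in("scene","side"):
  d=r.get_image(n);cv2.imwrite(f"pics/g4{n}.png",d["image"])
E
```

```text
time_s: 8.03
position: [0.5421, -0.3413, 0.1668]
eef_rot: [132.3, 89.8, -43.1]
ft_force: [-0.4, -0.3, -1.3]
grip_width: 0.0121
t 8.03 pos [ 0.5421 -0.3413  0.1668] psi -85.32 j1 j6 [-42.7  42.7] tilt [ 0.003 -0.003 -1.   ] grip 0.0121 F [-0.4 -0.3 -1.3]
units x,y,z [-0.021 -2.651 -0.132] dist 0.6636457575313526
  spin -2.224 deg yaw 66.7
  spin 3.776 deg yaw -113.3
```

View pics/g4side.png

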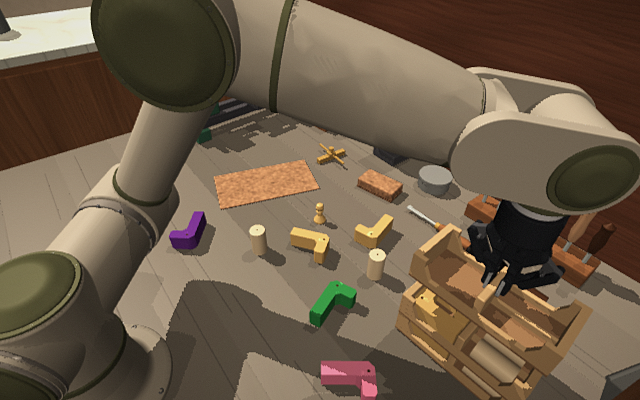

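The top tray is up and the lower trays have not moved. Now the carry to the mat.

```bash
python3 -m crank '[{"claw":-1,"x":-0.02,"y":-0.04,"z":0,"spin":-0.04},{"claw":-1,"x":-0.02,"y":-0.1,"z":0,"spin":-0.1},{"claw":-1,"x":-0.02,"y":-0.2,"z":0,"spin":-0.2},{"claw":-1,"x":-0.02,"y":-0.3,"z":-0.01,"spin":-0.3},{"claw":-1,"x":-0.02,"y":-0.4,"z":-0.02,"spin":-0.4},{"claw":-1,"x":-0.02,"y":-0.5,"z":-0.02,"spin":-0.5},{"claw":-1,"x":-0.02,"y":-0.6,"z":-0.03,"spin":-0.6},{"claw":-1,"x":-0.02,"y":-0.7,"z":-0.03,"spin":-0.7},{"claw":-1,"x":-0.02,"y":-0.8,"z":-0.04,"spin":-0.75},{"claw":-1,"x":-0.02,"y":-0.9,"z":-0.05,"spin":-0.8}]'; python3 -c "
from h import *
go(.521,.322,.17,-18.6)"
```

```text
time_s: 8.97
position: [0.5348, -0.1134, 0.1687]
eef_rot: [-59.3, 89.9, 149.6]
ft_force: [0.2, -0.4, -1.8]
grip_width: 0.0117
t 8.97 pos [ 0.5348 -0.1134  0.1687] psi -61.17 j1 j6 [-24.3  36.9] tilt [-0.001  0.    -1.   ] grip 0.0117 F [ 0.2 -0.4 -1.8]
units x,y,z [-0.004 -1.552 -0.791] dist 0.4356337139760484
  spin -1.419 deg yaw 42.6
  spin 4.581 deg yaw -137.4
```

```bash
python3 -m crank '[{"claw":-1,"x":0,"y":-0.09,"z":-0.04,"spin":-0.1},{"claw":-1,"x":0,"y":-0.18,"z":-0.09,"spin":-0.2},{"claw":-1,"x":0,"y":-0.27,"z":-0.14,"spin":-0.3},{"claw":-1,"x":0,"y":-0.36,"z":-0.18,"spin":-0.4},{"claw":-1,"x":0,"y":-0.45,"z":-0.23,"spin":-0.5},{"claw":-1,"x":0,"y":-0.54,"z":-0.28,"spin":-0.6},{"claw":-1,"x":0,"y":-0.63,"z":-0.32,"spin":-0.68},{"claw":-1,"x":0,"y":-0.72,"z":-0.37,"spin":-0.72},{"claw":-1,"x":0,"y":-0.81,"z":-0.41,"spin":-0.8},{"claw":-1,"x":0,"y":-0.9,"z":-0.46,"spin":-0.85}]'
python3 - <<'E'
from h import *
go(.521,.322,.17,-18.6)
# mat from the two cameras, full fit
m=np.array([[x,y,.004] for x,y in((-.14,.076),(.14,.076),(.14,-.076),(-.14,-.076))])
c2=lambda u,v:np.array([u/3.6+200,v/3.6+150])-.36
c3=lambda u,v:np.array([u/2.4+115,v/2.4+150])-.3
cs,cc=cam(r.get_image("side")),cam(r.get_image("scene"))
o1=np.array([c2(*u) for u in [(50,95),(378,36),(432,135),(77,212)]]);o2=np.array([c3(*u) for u in [(716,38),(785,176),(668,187),(613,46)]])
def f(p,w=(1,1)):
    X=m@rz(p[2]).T+[p[0],p[1],0]; return np.concatenate([w[0]*(proj(cs,X)-o1).ravel(),w[1]*(proj(cc,X)-o2).ravel()])
for w in((1,0),(0,1),(1,1)):
    q=least_squares(f,[.52,.32,-.32],args=(w,)).x;print(np.round(q,4),np.degrees(q[2]))
E
```

```text
time_s: 9.8
position: [0.5273, 0.1389, 0.1687]
eef_rot: [-55.9, 89.9, 178.4]
ft_force: [0.2, -0.5, -1.8]
grip_width: 0.012
t 9.8 pos [0.5273 0.1389 0.1687] psi -35.63 j1 j6 [ 2.4 38.1] tilt [-0.001  0.    -1.   ] grip 0.012 F [ 0.2 -0.5 -1.8]
units x,y,z [-0.005 -0.447 -0.581] dist 0.18322208264819562
  spin -0.568 deg yaw 17.0
  spin 5.432 deg yaw -163.0
[ 0.5215  0.3227 -0.3213] -18.4097924290975
[ 0.517   0.3215 -0.3308] -18.955525608024924
[ 0.5194  0.321  -0.3277] -18.777101728705787
```

```bash
python3 -m crank '[{"claw":-1,"x":0,"y":-0.06,"z":-0.07,"spin":-0.1},{"claw":-1,"x":0,"y":-0.13,"z":-0.17,"spin":-0.2},{"claw":-1,"x":0,"y":-0.2,"z":-0.26,"spin":-0.3},{"claw":-1,"x":0,"y":-0.27,"z":-0.35,"spin":-0.4},{"claw":-1,"x":0,"y":-0.33,"z":-0.43,"spin":-0.5},{"claw":-1,"x":0,"y":-0.39,"z":-0.5,"spin":-0.55},{"claw":-1,"x":0,"y":-0.43,"z":-0.56,"spin":-0.57},{"claw":-1,"x":0,"y":-0.45,"z":-0.58,"spin":-0.57},{"claw":-1,"x":0,"y":-0.45,"z":-0.58,"spin":-0.57},{"claw":-1,"x":0,"y":-0.45,"z":-0.58,"spin":-0.57}]'
python3 - <<'E'
from h import *
go(.52,.322,.02,-18.6)
for n in("scene","side","wrist"):
  d=r.get_image(n);cv2.imwrite(f"pics/p1{n}.png",d["image"])
E
```

```text
time_s: 10.73
position: [0.5219, 0.3198, 0.1686]
eef_rot: [-20.5, 90.0, -129.3]
ft_force: [0.1, -1.2, -2.8]
grip_width: 0.012
t 10.73 pos [0.5219 0.3198 0.1686] psi -18.74 j1 j6 [20.6 39.3] tilt [-0.001 -0.001 -1.   ] grip 0.012 F [ 0.1 -1.2 -2.8]
units x,y,z [ 0.594 -0.01  -0.006] dist 0.14863631173240227
  spin -0.005 deg yaw 0.1
  spin 5.995 deg yaw -179.9
```

View pics/p1side.png

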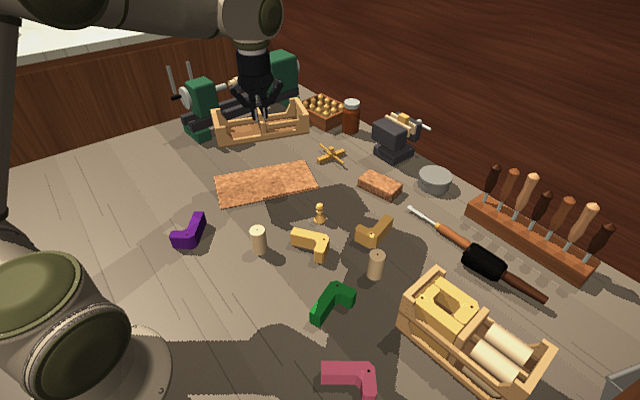

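View pics/p1scene.png

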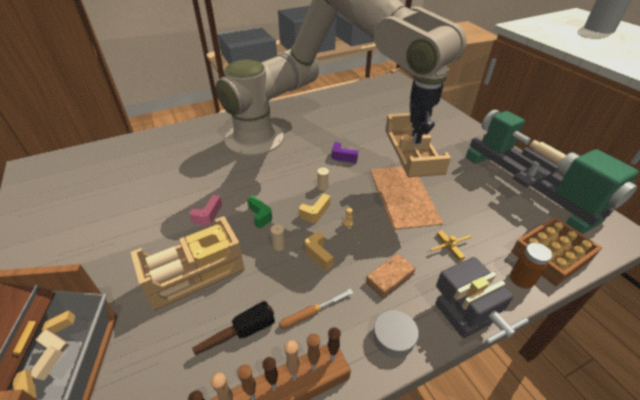

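View pics/p1wrist.png

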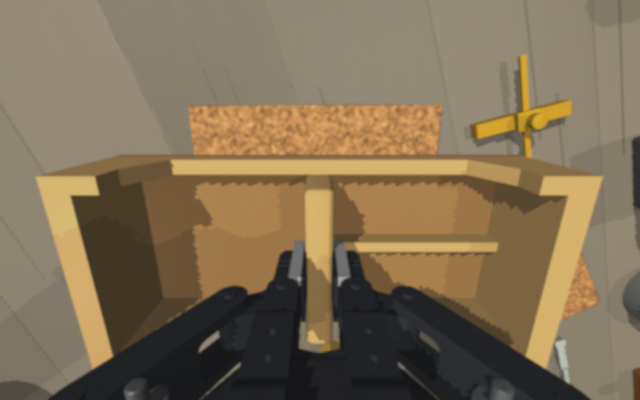

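```bash
python3 -m crank '[{"claw":-1,"x":0.04,"y":-0.01,"z":-0.006,"spin":0},{"claw":-1,"x":0.12,"y":-0.01,"z":-0.006,"spin":0},{"claw":-1,"x":0.2,"y":-0.01,"z":-0.006,"spin":0},{"claw":-1,"x":0.3,"y":-0.01,"z":-0.006,"spin":0},{"claw":-1,"x":0.4,"y":-0.01,"z":-0.006,"spin":0},{"claw":-1,"x":0.48,"y":-0.01,"z":-0.006,"spin":0},{"claw":-1,"x":0.54,"y":-0.01,"z":-0.006,"spin":0},{"claw":-1,"x":0.59,"y":-0.01,"z":-0.006,"spin":0},{"claw":-1,"x":0.61,"y":-0.01,"z":-0.006,"spin":0},{"claw":-1,"x":0.61,"y":-0.01,"z":-0.006,"spin":0}]'
python3 - <<'E'
from h import *
go(.52,.322,.0055,-18.6)
d=r.get_image("side");cv2.imwrite(f"pics/p2.png",cv2.resize(d["image"][110:230,180:350],None,fx=4.5,fy=4.5))
d=r.get_image("scene");cv2.imwrite(f"pics/p2s.png",cv2.resize(d["image"][110:240,350:470],None,fx=4.5,fy=4.5))
E
```

```text
time_s: 11.72
position: [0.5197, 0.3224, 0.0152]
eef_rot: [-49.8, 89.9, -158.5]
ft_force: [-0.1, 0.6, -2.1]
grip_width: 0.0119
t 11.72 pos [0.5197 0.3224 0.0152] psi -18.74 j1 j6 [20.9 39.6] tilt [-0.002 -0.001 -1.   ] grip 0.0119 F [-0.1  0.6 -2.1]
units x,y,z [0.039 0.002 0.001] dist 0.009671834854597688
  spin -0.005 deg yaw 0.1
  spin 5.995 deg yaw -179.9
```

View pics/p2.png

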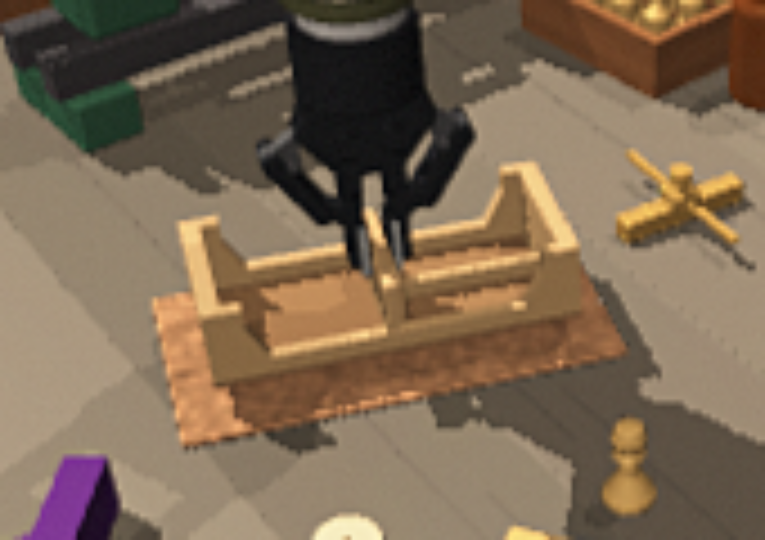

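View pics/p2s.png

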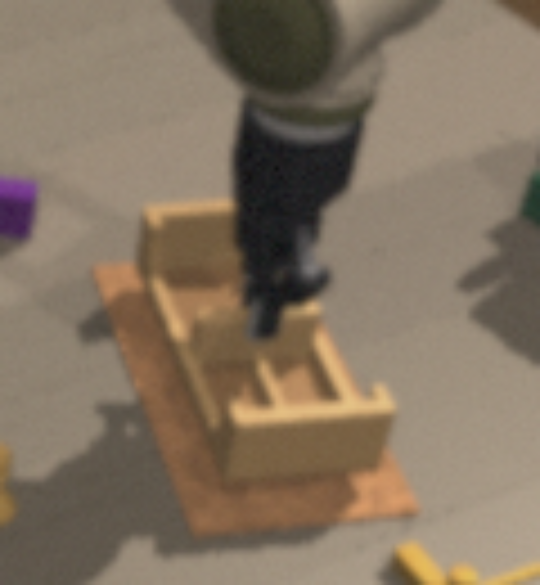

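The tray hangs about 10 mm over the mat with cork showing all round. I'll lower it until contact.

```bash
python3 -m crank '[{"claw":-1,"x":0.01,"y":0,"z":0,"spin":0},{"claw":-1,"x":0.02,"y":0,"z":0,"spin":0},{"claw":-1,"x":0.03,"y":0,"z":0,"spin":0},{"claw":-1,"x":0.035,"y":0,"z":0,"spin":0},{"claw":-1,"x":0.035,"y":0,"z":0,"spin":0}]'; python3 -m crank '[{"claw":-1,"x":0.005,"y":0,"z":0,"spin":0},{"claw":-1,"x":0.005,"y":0,"z":0,"spin":0},{"claw":-1,"x":0.005,"y":0,"z":0,"spin":0}]'
```

```text
time_s: 12.23
position: [0.52, 0.3228, 0.0073]
eef_rot: [-53.0, 90.0, -161.7]
ft_force: [0.1, -0.0, -2.5]
grip_width: 0.0121
time_s: 12.48
position: [0.5202, 0.3229, 0.0064]
eef_rot: [139.4, 90.0, 30.7]
ft_force: [0.2, -0.2, -2.4]
grip_width: 0.0121
```

```bash
python3 -m crank '[{"claw":-1,"x":0.004,"y":0,"z":0,"spin":0},{"claw":-1,"x":0.008,"y":0,"z":0,"spin":0},{"claw":-1,"x":0.008,"y":0,"z":0,"spin":0}]'; python3 -m crank '[{"claw":-1,"x":0.004,"y":0,"z":0,"spin":0},{"claw":-1,"x":0.004,"y":0,"z":0,"spin":0},{"claw":-1,"x":0.004,"y":0,"z":0,"spin":0}]'
```

```text
time_s: 12.73
position: [0.5204, 0.3229, 0.0055]
eef_rot: [116.4, 90.0, 7.7]
ft_force: [-3.4, -1.0, 8.0]
grip_width: 0.0118
time_s: 12.98
position: [0.5204, 0.3229, 0.0055]
eef_rot: [112.4, 90.0, 3.7]
ft_force: [-7.5, -3.9, 15.0]
grip_width: 0.0123
```

Seated: the downward force has turned into +15 N of support. Releasing, then lifting away.

```bash
python3 -m crank '[{"claw":-1,"x":-0.006,"y":0,"z":0,"spin":0},{"claw":0.2,"x":-0.006,"y":0,"z":0,"spin":0},{"claw":0.2,"x":-0.006,"y":0,"z":0,"spin":0},{"claw":0.2,"x":-0.006,"y":0,"z":0,"spin":0},{"claw":0.2,"x":-0.03,"y":0,"z":0,"spin":0},{"claw":0.2,"x":-0.1,"y":0,"z":0,"spin":0},{"claw":0.2,"x":-0.2,"y":0,"z":0,"spin":0},{"claw":0.2,"x":-0.33,"y":0,"z":0,"spin":0},{"claw":0.2,"x":-0.47,"y":0,"z":0,"spin":0},{"claw":0.2,"x":-0.6,"y":0,"z":0,"spin":0}]'; python3 -m crank '[{"claw":0.5,"x":-0.12,"y":0.05,"z":0.05,"spin":0},{"claw":0.5,"x":-0.25,"y":0.05,"z":0.05,"spin":0},{"claw":0.5,"x":-0.3,"y":0.05,"z":0.05,"spin":0},{"claw":0.5,"x":-0.3,"y":0.05,"z":0.05,"spin":0}]'
python3 - <<'E'
from h import *
s=r.observe();d=r.get_image("wrist");c=wristcam(d,s);im=d["image"].copy()
P=[[x,y,z] for z,X,Y in((.064,.115,.051),(.056,.007,.043)) for x,y in((X,Y),(-X,Y),(-X,-Y),(X,-Y))]
uv=proj(c,np.array(P)@rz(np.radians(161.3)).T+[.5204,.3229,0]);print(np.round(uv,1).tolist())
for k in(0,4): cv2.polylines(im,[uv[k:k+4].astype(int)],1,(0,0,255),1)
cv2.imwrite("pics/p3.png",im)
cv2.imwrite("pics/p3raw.png",d["image"])
d=r.get_image("side");cv2.imwrite("pics/p3side.png",cv2.resize(d["image"][110:230,180:350],None,fx=4.5,fy=4.5))
go(.476,.048,.3,127)
E
```

```text
time_s: 13.82
position: [0.5201, 0.3229, 0.1556]
eef_rot: [130.6, 90.0, 21.9]
ft_force: [1.5, -0.0, 0.5]
grip_width: 0.0511
time_s: 14.15
position: [0.5292, 0.3073, 0.2324]
eef_rot: [128.0, 89.6, 19.3]
ft_force: [0.3, -0.4, -0.7]
grip_width: 0.0643
[[213.1, 203.8], [401.7, 203.3], [409.2, 116.8], [203.3, 117.0], [302.0, 195.4], [313.3, 195.3], [312.8, 123.8], [300.6, 123.8]]
t 14.25 pos [0.5278 0.307  0.2279] psi -18.72 j1 j6 [19.2 37.9] tilt [-0. -0. -1.] grip 0.0641 F [ 0.5 -0.5 -0.7]
units x,y,z [-0.288  0.136  1.048] dist 0.273799847792133
  spin -4.857 deg yaw 145.7
  spin 1.143 deg yaw -34.3
```

View pics/p3.png

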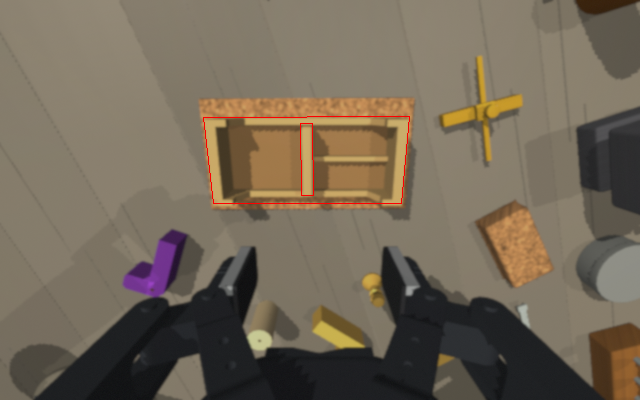

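View pics/p3side.png

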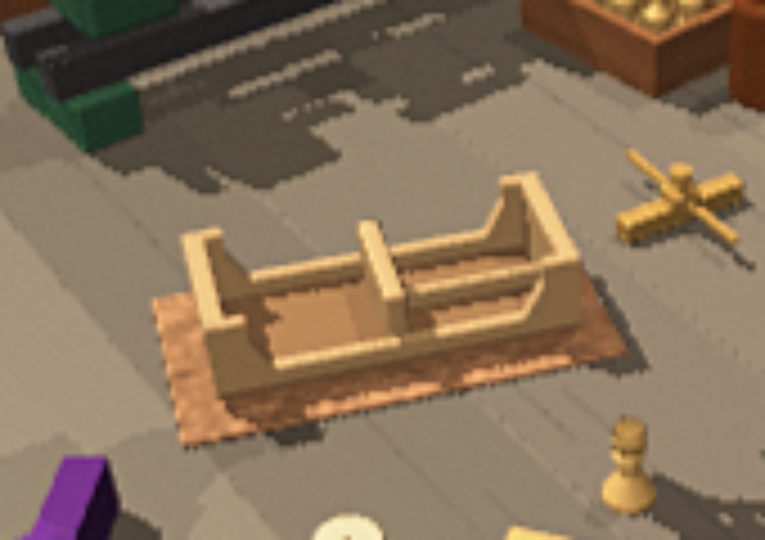

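The tray is set down: the overlay matches to 1–2 px and cork shows on all sides. Next, knight_a.

```bash
python3 -c "
from h import *
go(.477,.049,.2,37.3)"; python3 -m crank '[{"claw":0.5,"x":0.02,"y":0.02,"z":0.12,"spin":-0.2},{"claw":0.5,"x":0.04,"y":0.04,"z":0.26,"spin":-0.4},{"claw":0.5,"x":0.06,"y":0.06,"z":0.4,"spin":-0.6},{"claw":0.5,"x":0.08,"y":0.08,"z":0.54,"spin":-0.8},{"claw":0.5,"x":0.1,"y":0.1,"z":0.68,"spin":-1},{"claw":0.5,"x":0.11,"y":0.12,"z":0.82,"spin":-1},{"claw":0.5,"x":0.11,"y":0.13,"z":0.95,"spin":-1},{"claw":0.5,"x":0.11,"y":0.136,"z":1.0,"spin":-1}]'; python3 -c "
from h import *
go(.477,.049,.2,37.3)"
```

```text
t 14.25 pos [0.5278 0.307  0.2279] psi -18.72 j1 j6 [19.2 37.9] tilt [-0. -0. -1.] grip 0.0641 F [ 0.5 -0.5 -0.7]
units x,y,z [0.112 0.139 1.043] dist 0.26442118911148893
  spin -1.867 deg yaw 56.0
  spin 4.133 deg yaw -124.0
time_s: 14.92
position: [0.4782, 0.0565, 0.1991]
eef_rot: [-96.0, 89.8, -174.9]
ft_force: [-1.3, 1.0, 0.3]
grip_width: 0.0643
t 14.92 pos [0.4782 0.0565 0.1991] psi 11.15 j1 j6 [ -7.2 -18.3] tilt [-0.004 -0.    -1.   ] grip 0.0643 F [-1.3  1.   0.3]
units x,y,z [-0.004 -0.011  0.029] dist 0.007697515096574136
  spin -0.872 deg yaw 26.2
  spin 5.128 deg yaw -153.8
```

```bash
python3 -m crank '[{"claw":0.2,"x":0,"y":-0.006,"z":0,"spin":-0.2},{"claw":0.2,"x":0,"y":-0.01,"z":0.02,"spin":-0.4},{"claw":0.2,"x":0,"y":-0.01,"z":0.02,"spin":-0.6},{"claw":0.2,"x":0,"y":-0.01,"z":0.02,"spin":-0.8},{"claw":0.2,"x":0,"y":-0.01,"z":0.02,"spin":-0.87},{"claw":0.2,"x":0,"y":-0.01,"z":0.02,"spin":-0.87},{"claw":0.2,"x":0,"y":-0.01,"z":0.02,"spin":-0.87}]'
python3 - <<'E'
from h import *
go(.477,.049,.2,37.3)
s=r.observe();d=r.get_image("wrist");c=wristcam(d,s);im=d["image"].copy()
cv2.imwrite("pics/k1raw.png",im)
uv=proj(c,np.c_[Lp,np.full(6,.04)]@rz(np.radians(127.3)).T+[.4775,.0489,0]);print(np.round(uv,1).tolist())
cv2.polylines(im,[uv.astype(int)],1,(0,0,255),1)
cv2.imwrite("pics/k1.png",im)
h=cv2.cvtColor(d["image"],cv2.COLOR_BGR2HSV);u=uv[:4].mean(0).astype(int);print(h[u[1],u[0]-10:u[0]+10:4])
E
```

```text
time_s: 15.5
position: [0.4779, 0.0541, 0.1997]
eef_rot: [-134.7, 89.9, 172.6]
ft_force: [0.2, 0.2, -0.0]
grip_width: 0.051
t 15.5 pos [0.4779 0.0541 0.1997] psi 37.3 j1 j6 [ -7.5 -44.8] tilt [-0.002  0.    -1.   ] grip 0.051 F [ 0.2  0.2 -0. ]
units x,y,z [-0.001 -0.015  0.014] dist 0.005176266676535783
  spin -0.0 deg yaw 0.0
  spin 6.0 deg yaw -180.0
[[327.3, 214.7], [328.0, 137.0], [306.4, 137.0], [307.1, 195.6], [278.3, 195.6], [279.2, 214.7]]
[[ 25 154 204]
 [ 25 151 203]
 [ 25 151 203]
 [ 25 152 203]
 [ 24 143 194]]
```

View pics/k1.png

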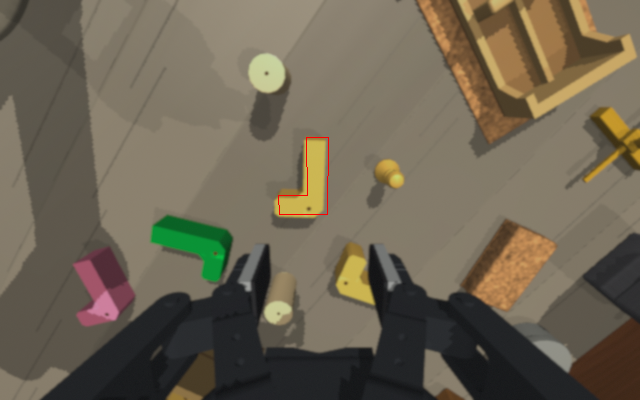

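```bash
cat >> h.py <<'E'
def fitC(c,im,x,y,a,z0=0,thr=(14,34)):
    h=cv2.cvtColor(im,cv2.COLOR_BGR2HSV); m=((h[...,0]>thr[0])&(h[...,0]<thr[1])&(h[...,1]>85)&(h[...,2]>70)).astype(np.uint8)
    m=cv2.morphologyEx(m,cv2.MORPH_OPEN,np.ones((3,3),np.uint8))
    n,l=cv2.connectedComponents(m); u=proj(c,[[x,y,z0+.04]])[0].astype(int); m=(l==l[u[1],u[0]]).astype(float)
    print("comp px",m.sum(),"model px",lmask(c,x,y,np.radians(a),z0=z0).sum())
    g0=cv2.GaussianBlur(m,(0,0),1.)
    f=lambda p:((cv2.GaussianBlur(lmask(c,p[0],p[1],p[2],z0=z0),(0,0),1.)-g0)**2).sum()/m.sum()
    b=np.array([x,y,np.radians(a)])
    for k in(1,.3):
        o=minimize(f,b,method='Nelder-Mead',options=dict(initial_simplex=b+k*np.array([[0,0,0],[.006,0,0],[0,.006,0],[0,0,.08]]),xatol=1e-5,fatol=1e-6));b=o.x
    return np.round([b[0],b[1],np.degrees(b[2])],4),o.fun
E
python3 - <<'E'
from h import *
s=r.observe();d=r.get_image("wrist");c=wristcam(d,s)
print(fitC(c,d["image"],.4765,.0505,127.3))
d=r.get_image("side")
print(fitC(cam(d),d["image"],.4775,.0489,127.3))
print(fitC(cam(d),d["image"],.6307,-.0317,17))
E
```

```text
comp px 2608.0 model px 2503.913725490196
(array([4.756000e-01, 4.370000e-02, 1.261331e+02]), np.float64(0.02107075512777221))
comp px 876.0 model px 895.6823529411765
(array([4.777000e-01, 4.840000e-02, 1.272929e+02]), np.float64(0.015125827853651071))
comp px 797.0 model px 798.0274509803921
(array([ 0.6302, -0.0317, 16.3746]), np.float64(0.00986934610182312))
```

```bash
python3 -c "
from h import *
go(.4768,.0468,-.0115,37)"; python3 -m crank '[{"claw":0.15,"x":0.08,"y":-0.02,"z":0.022,"spin":0.01},{"claw":0.15,"x":0.2,"y":-0.02,"z":0.022,"spin":0.01},{"claw":0.15,"x":0.34,"y":-0.02,"z":0.022,"spin":0.01},{"claw":0.15,"x":0.48,"y":-0.02,"z":0.022,"spin":0.01},{"claw":0.15,"x":0.6,"y":-0.02,"z":0.022,"spin":0.01},{"claw":0.15,"x":0.68,"y":-0.02,"z":0.022,"spin":0.01},{"claw":0.15,"x":0.73,"y":-0.02,"z":0.022,"spin":0.01},{"claw":0.15,"x":0.74,"y":-0.02,"z":0.022,"spin":0.01},{"claw":0.15,"x":0.74,"y":-0.02,"z":0.022,"spin":0.01}]'
python3 - <<'E'
from h import *
go(.4768,.0468,-.0115,37)
s=r.observe();d=r.get_image("wrist");c=wristcam(d,s);im=d["image"]
cv2.imwrite("pics/k2.png",im)
d=r.get_image("side");cv2.imwrite("pics/k2s.png",cv2.resize(d["image"][170:290,230:400],None,fx=4.5,fy=4.5))
E
```

```text
t 15.65 pos [0.4783 0.054  0.2004] psi 37.32 j1 j6 [ -7.5 -44.9] tilt [-0.001  0.    -1.   ] grip 0.0515 F [ 0.6  0.  -0.5]
units x,y,z [ 0.847 -0.022  0.02 ] dist 0.2119948212314016
  spin 0.011 deg yaw -0.3
  spin -5.989 deg yaw 179.7
time_s: 16.4
position: [0.4775, 0.0466, 0.0154]
eef_rot: [-135.0, 89.9, 172.0]
ft_force: [0.3, -0.6, -0.4]
grip_width: 0.0492
t 16.4 pos [0.4775 0.0466 0.0154] psi 37.05 j1 j6 [ -8.5 -45.5] tilt [-0.001  0.    -1.   ] grip 0.0492 F [ 0.3 -0.6 -0.4]
units x,y,z [ 0.108 -0.002 -0.002] dist 0.026888178343016895
  spin 0.002 deg yaw -0.1
  spin -5.998 deg yaw 179.9
```

View pics/k2.png

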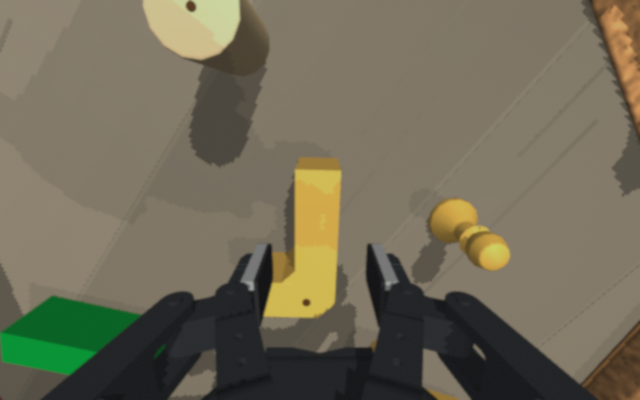

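View pics/k2s.png

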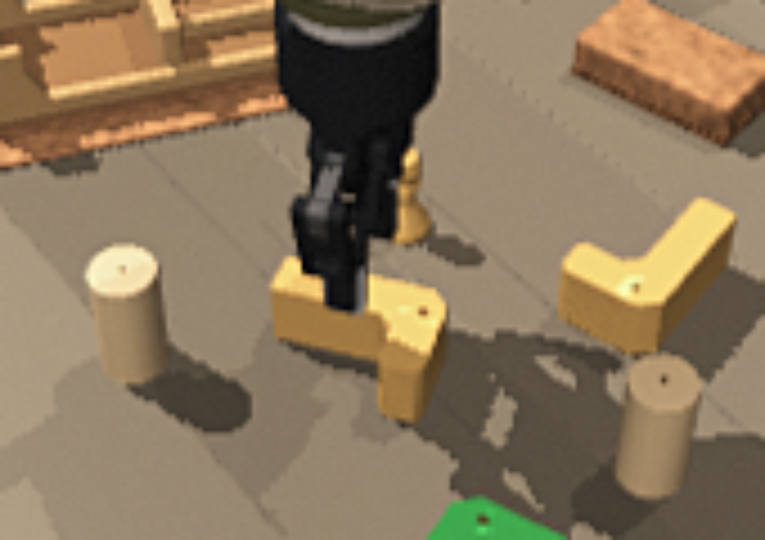

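Aligned: the limb is centred between the jaws (u 295–341) and its ends sit evenly about the tool. Descending 27 mm and gripping.

```bash
python3 -m crank '[{"claw":0.15,"x":0.03,"y":0,"z":0,"spin":0},{"claw":0.15,"x":0.06,"y":0,"z":0,"spin":0},{"claw":0.15,"x":0.09,"y":0,"z":0,"spin":0},{"claw":0.15,"x":0.108,"y":0,"z":0,"spin":0},{"claw":0.15,"x":0.108,"y":0,"z":0,"spin":0},{"claw":-1,"x":0.108,"y":0,"z":0,"spin":0},{"claw":-1,"x":0.108,"y":0,"z":0,"spin":0},{"claw":-1,"x":0.108,"y":0,"z":0,"spin":0},{"claw":-1,"x":0.108,"y":0,"z":0,"spin":0},{"claw":-1,"x":0.108,"y":0,"z":0,"spin":0}]' 60; python3 -m crank '[{"claw":-1,"x":0,"y":0,"z":0,"spin":0},{"claw":-1,"x":-0.03,"y":0,"z":0,"spin":0},{"claw":-1,"x":-0.08,"y":0,"z":0,"spin":0},{"claw":-1,"x":-0.16,"y":0,"z":0,"spin":0},{"claw":-1,"x":-0.25,"y":0,"z":0,"spin":0},{"claw":-1,"x":-0.35,"y":0,"z":0,"spin":0},{"claw":-1,"x":-0.45,"y":0,"z":0,"spin":0},{"claw":-1,"x":-0.5,"y":0,"z":0,"spin":0},{"claw":-1,"x":-0.5,"y":0,"z":0,"spin":0}]'
python3 - <<'E'
from h import *
a=np.radians(161.3)
n=np.array([.055,-.0295,0])@rz(a).T+[.5204,.3229,0];print(n)
go(n[0],n[1],.12,71.3)
d=r.get_image("wrist");cv2.imwrite("pics/k3.png",d["image"])
d=r.get_image("side");cv2.imwrite("pics/k3s.png",d["image"])
E
```

```text
time_s: 17.33
position: [0.478, 0.0465, -0.0108]
eef_rot: [39.9, 90.0, -13.0]
ft_force: [-1.7, 0.3, 3.6]
grip_width: 0.0231
time_s: 18.08
position: [0.4792, 0.0464, 0.1167]
eef_rot: [45.6, 89.7, -7.4]
ft_force: [-0.5, -0.1, -1.1]
grip_width: 0.0227
[0.47776152 0.36847642 0.        ]
t 18.08 pos [0.4792 0.0464 0.1167] psi 37.08 j1 j6 [ -8.4 -45.5] tilt [ 0.005 -0.001 -1.   ] grip 0.0227 F [-0.5 -0.1 -1.1]
units x,y,z [-0.014  0.772 -1.031] dist 0.3220626795667043
  spin -1.141 deg yaw 34.2
  spin 4.859 deg yaw -145.8
```

View pics/k3.png

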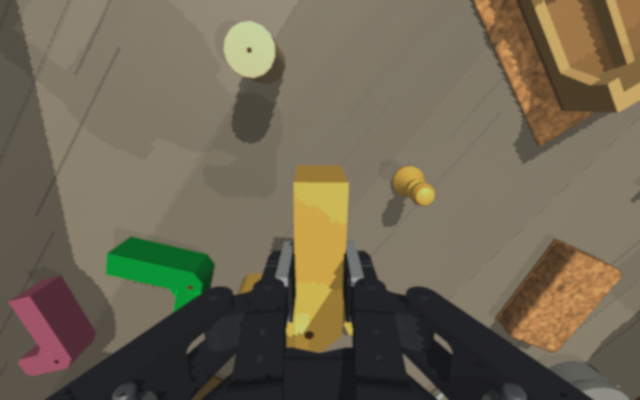

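View pics/k3s.png

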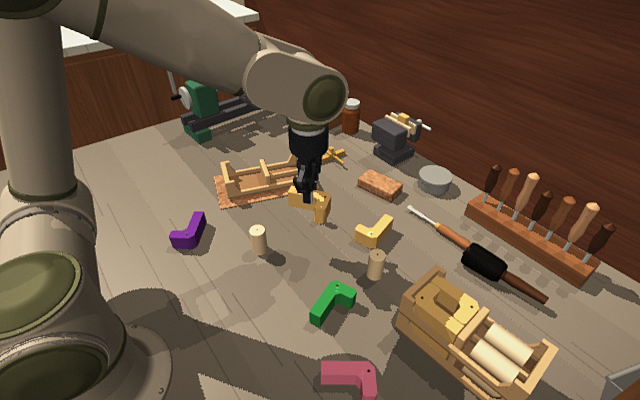

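```bash
cat >> h.py <<'E'
def traylines(cx,cy,a,z=.004):
    S=[]
    def box(x0,x1,y0,y1,zz): S.append(np.array([[x0,y0,zz],[x1,y0,zz],[x1,y1,zz],[x0,y1,zz]]))
    box(.103,.115,-.051,.051,.06);box(-.115,-.103,-.051,.051,.06);box(-.007,.007,-.043,.043,.052)
    box(-.078,.078,.043,.051,.022);box(-.078,.078,-.051,-.043,.022);box(.007,.103,-.043,.043,.010)
    return [s@rz(np.radians(a)).T+[cx,cy,z] for s in S]
E
python3 - <<'E'
from h import *
C=cam(r.get_image("side"));im=cv2.imread("pics/p3side.png")
im=cv2.resize(im,None,fx=1,fy=1)
for s in traylines(.5204,.3229,161.3):
    q=(proj(C,s)+.5-[180,110])*4.5; cv2.polylines(im,[q.astype(int)],1,(0,0,255),1)
cv2.imwrite("pics/o1.png",im)
E
```

```text
(no output)
```

View pics/o1.png

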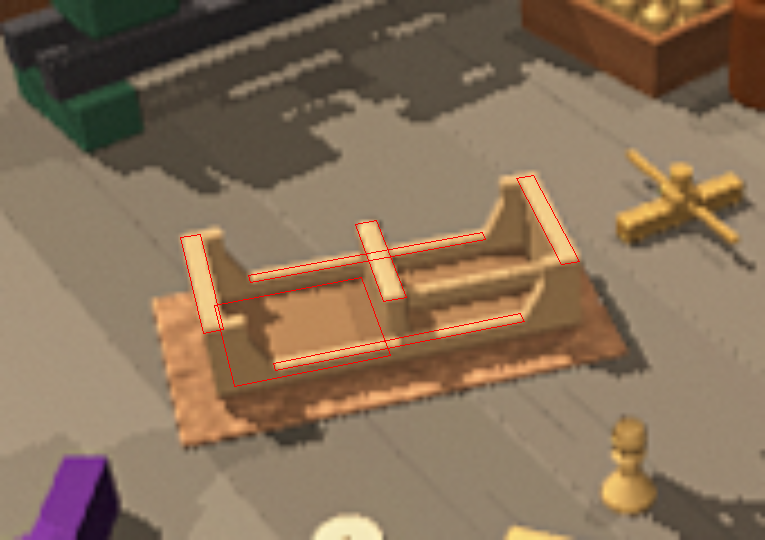

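The tray model overlays the side picture very well. Carrying the first blank over nest_a.

```bash
python3 -m crank '[{"claw":-1,"x":0,"y":0.04,"z":-0.05,"spin":-0.1},{"claw":-1,"x":0,"y":0.1,"z":-0.14,"spin":-0.2},{"claw":-1,"x":0,"y":0.18,"z":-0.24,"spin":-0.3},{"claw":-1,"x":0,"y":0.26,"z":-0.34,"spin":-0.4},{"claw":-1,"x":0,"y":0.33,"z":-0.44,"spin":-0.5},{"claw":-1,"x":0,"y":0.4,"z":-0.54,"spin":-0.6},{"claw":-1,"x":0,"y":0.48,"z":-0.64,"spin":-0.7},{"claw":-1,"x":0,"y":0.56,"z":-0.74,"spin":-0.8},{"claw":-1,"x":0,"y":0.63,"z":-0.84,"spin":-0.9},{"claw":-1,"x":0,"y":0.69,"z":-0.92,"spin":-1}]'; python3 -c "
from h import *
n=np.array([.055,-.0296,0])@rz(np.radians(161.3)).T+[.5204,.3229,0];print(n)
go(n[0],n[1],.11,71.3)"
```

```text
time_s: 19.07
position: [0.4756, 0.3359, 0.112]
eef_rot: [-139.3, 89.8, -162.0]
ft_force: [0.7, 0.3, -0.5]
grip_width: 0.0225
[0.47779358 0.36857114 0.        ]
t 19.07 pos [0.4756 0.3359 0.112 ] psi 67.27 j1 j6 [ 23.7 -43.6] tilt [-0.003 -0.001 -1.   ] grip 0.0225 F [ 0.7  0.3 -0.5]
units x,y,z [ 0.008  0.124 -0.043] dist 0.03282732130257462
  spin -0.134 deg yaw 4.0
  spin 5.866 deg yaw -176.0
```

```bash
python3 -m crank '[{"claw":-1,"x":0,"y":0.05,"z":-0.02,"spin":-0.1},{"claw":-1,"x":0,"y":0.1,"z":-0.04,"spin":-0.134},{"claw":-1,"x":0,"y":0.124,"z":-0.043,"spin":-0.134},{"claw":-1,"x":0,"y":0.124,"z":-0.043,"spin":-0.134},{"claw":-1,"x":0,"y":0.124,"z":-0.043,"spin":-0.134}]'; python3 -c "
from h import *
n=np.array([.055,-.0296,0])@rz(np.radians(161.3)).T+[.5204,.3229,0]
go(n[0],n[1],.04,71.3)"
```

```text
time_s: 19.48
position: [0.4788, 0.3662, 0.1128]
eef_rot: [-128.4, 89.9, -147.3]
ft_force: [0.6, 0.3, -1.6]
grip_width: 0.0224
t 19.48 pos [0.4788 0.3662 0.1128] psi 71.06 j1 j6 [ 26.3 -44.8] tilt [-0.001 -0.001 -1.   ] grip 0.0224 F [ 0.6  0.3 -1.6]
units x,y,z [ 0.291  0.008 -0.006] dist 0.07289470736506556
  spin -0.008 deg yaw 0.2
  spin 5.992 deg yaw -179.8
```

```bash
python3 -m crank '[{"claw":-1,"x":0.05,"y":0.008,"z":-0.006,"spin":-0.008},{"claw":-1,"x":0.12,"y":0.008,"z":-0.006,"spin":-0.008},{"claw":-1,"x":0.18,"y":0.008,"z":-0.006,"spin":-0.008},{"claw":-1,"x":0.2,"y":0.008,"z":-0.006,"spin":-0.008},{"claw":-1,"x":0.2,"y":0.008,"z":-0.006,"spin":-0.008},{"claw":-1,"x":0.2,"y":0.008,"z":-0.006,"spin":-0.008}]'
python3 - <<'E'
from h import *
n=np.array([.055,-.0296,0])@rz(np.radians(161.3)).T+[.5204,.3229,0]
go(n[0],n[1],.0032,71.3)
s=r.observe()
d=r.get_image("wrist");c=wristcam(d,s);im=d["image"].copy()
for t in traylines(.5204,.3229,161.3): cv2.polylines(im,[proj(c,t).astype(int)],1,(0,0,255),1)
cv2.imwrite("pics/n1.png",im)
d=r.get_image("side");C=cam(d);im=cv2.resize(d["image"][110:230,180:350],None,fx=4.5,fy=4.5)
for t in traylines(.5204,.3229,161.3): cv2.polylines(im,[((proj(C,t)+.5-[180,110])*4.5).astype(int)],1,(0,0,255),1)
zb=s["position"][2]+.0108
for z in(zb,zb+.04):
    L=np.c_[Lp,np.full(6,z)]@rz(np.radians(161.1)).T+[s["position"][0],s["position"][1],0]
    cv2.polylines(im,[((proj(C,L)+.5-[180,110])*4.5).astype(int)],1,(255,0,0),1)
cv2.imwrite("pics/n1s.png",im)
E
```

```text
time_s: 19.98
position: [0.4786, 0.3688, 0.0644]
eef_rot: [38.9, 90.0, 20.2]
ft_force: [-0.4, 0.5, -0.6]
grip_width: 0.0225
t 19.98 pos [0.4786 0.3688 0.0644] psi 71.29 j1 j6 [ 26.5 -44.8] tilt [ 0.  0. -1.] grip 0.0225 F [-0.4  0.5 -0.6]
units x,y,z [ 0.245 -0.002 -0.003] dist 0.06115632426116958
  spin -0.0 deg yaw 0.0
  spin 6.0 deg yaw -180.0
```

View pics/n1.png

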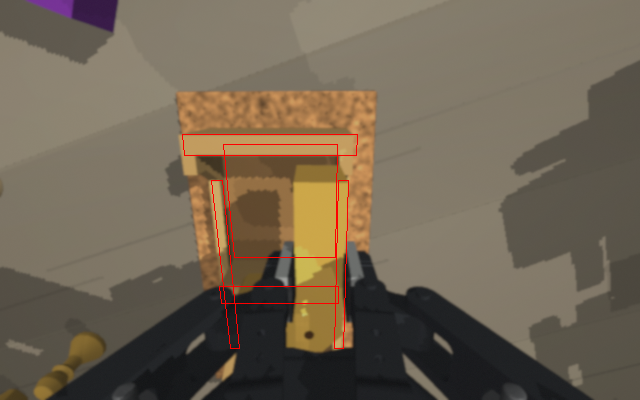

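View pics/n1s.png

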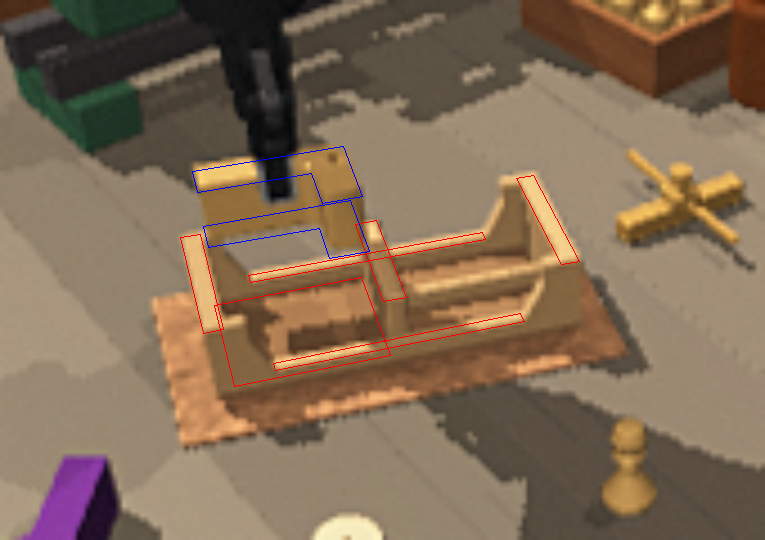

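Run:
```python
from h import *
s=r.observe()
d=r.get_image("wrist");c=wristcam(d,s)
a=cv2.resize(d["image"][80:300,160:400],None,fx=2.6,fy=2.6,interpolation=cv2.INTER_CUBIC)
cv2.imwrite("pics/n2.png",a)
print(s["position"])
for t in traylines(.5204,.3229,161.3): print(np.round((proj(c,t)+.5-[160,80])*2.6).tolist())
```

```text
[0.47881661 0.3691571  0.0649303 ]
[[510.0, 196.0], [512.0, 143.0], [58.0, 143.0], [65.0, 196.0]]
[[484.0, 886.0], [485.0, 858.0], [156.0, 858.0], [160.0, 887.0]]
[[464.0, 580.0], [465.0, 537.0], [154.0, 537.0], [159.0, 580.0]]
[[207.0, 698.0], [162.0, 262.0], [134.0, 262.0], [184.0, 698.0]]
[[477.0, 698.0], [491.0, 261.0], [463.0, 261.0], [454.0, 698.0]]
[[457.0, 462.0], [462.0, 168.0], [166.0, 168.0], [195.0, 463.0]]
```

View pics/n2.png

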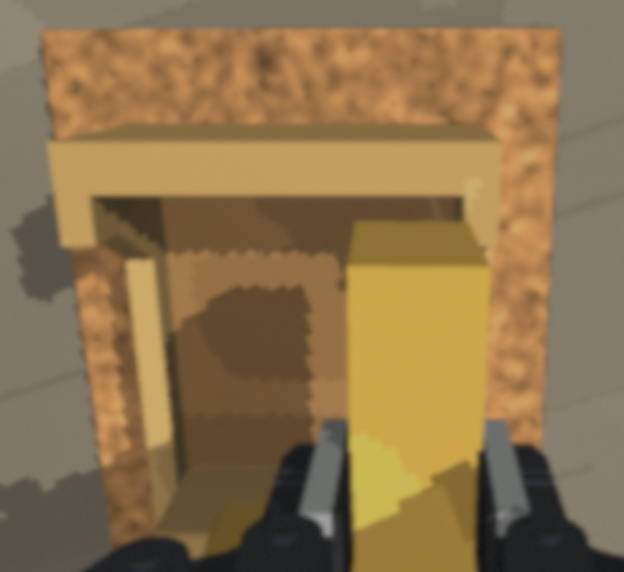

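Run:
```python
from h import *
s=r.observe()
for n,(u0,v0,u1,v1),k in(("side",(210,130,290,190),9),("scene",(370,100,450,160),9)):
    d=r.get_image(n);C=cam(d);im=cv2.resize(d["image"][v0:v1,u0:u1],None,fx=k,fy=k,interpolation=cv2.INTER_CUBIC)
    for z in(.0757,.1157):
        L=np.c_[Lp,np.full(6,z)]@rz(np.radians(161.3)).T+[s["position"][0],s["position"][1],0]
        cv2.polylines(im,[((proj(C,L)+.5-[u0,v0])*k).astype(int)],1,(255,0,0),1)
    cv2.imwrite(f"pics/n3{n}.png",im)
```

```text
(no output)
```

View pics/n3side.png

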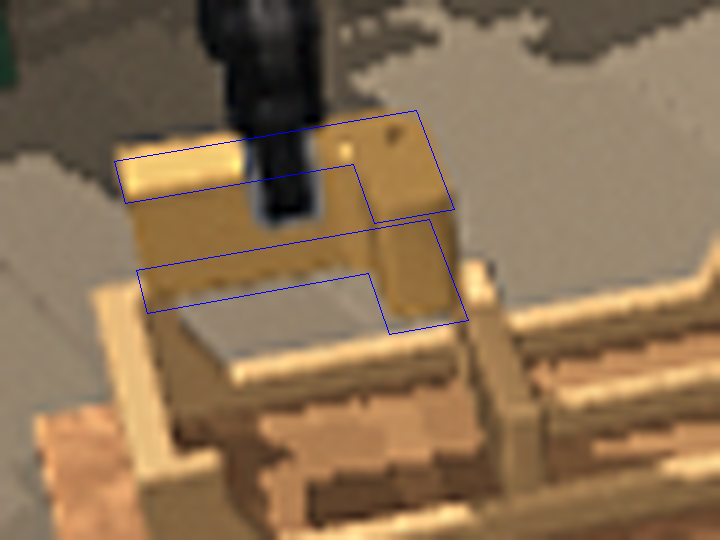

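View pics/n3scene.png

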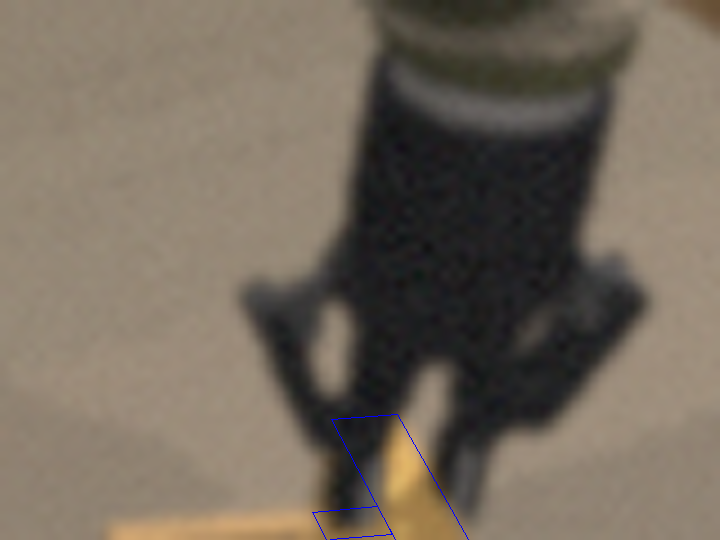

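Both the wrist and side views put the blank about 2.5 mm too close to the -y fence. I'll shift it by -2.5 mm in tool y, then lower and watch the force.

```bash
python3 -m crank '[{"claw":-1,"x":0,"y":-0.012,"z":-0.003,"spin":0},{"claw":-1,"x":0.04,"y":-0.012,"z":-0.003,"spin":0},{"claw":-1,"x":0.09,"y":-0.012,"z":-0.003,"spin":0},{"claw":-1,"x":0.13,"y":-0.012,"z":-0.003,"spin":0},{"claw":-1,"x":0.16,"y":-0.012,"z":-0.003,"spin":0},{"claw":-1,"x":0.18,"y":-0.012,"z":-0.003,"spin":0},{"claw":-1,"x":0.2,"y":-0.012,"z":-0.003,"spin":0},{"claw":-1,"x":0.2,"y":-0.012,"z":-0.003,"spin":0}]'
python3 - <<'E'
from h import *
n=np.array([.055,-.0296,0])@rz(np.radians(161.3)).T+[.5204,.3229,0]
go(n[0],n[1],.0032,71.3)
d=r.get_image("wrist");cv2.imwrite("pics/n4.png",d["image"])
d=r.get_image("side");cv2.imwrite("pics/n4s.png",cv2.resize(d["image"][110:230,180:350],None,fx=4.5,fy=4.5))
E
```

```text
time_s: 20.9
position: [0.4762, 0.3663, 0.0129]
eef_rot: [-135.1, 89.9, -153.7]
ft_force: [-0.1, -0.0, -1.0]
grip_width: 0.0228
t 20.9 pos [0.4762 0.3663 0.0129] psi 71.33 j1 j6 [ 26.4 -44.9] tilt [-0.001 -0.001 -1.   ] grip 0.0228 F [-0.1 -0.  -1. ]
units x,y,z [0.039 0.01  0.003] dist 0.010041931332544453
  spin 0.001 deg yaw -0.0
  spin -5.999 deg yaw 180.0
```

View pics/n4.png

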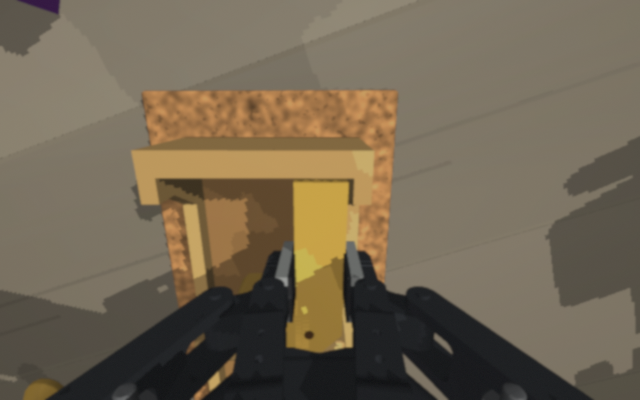

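View pics/n4s.png

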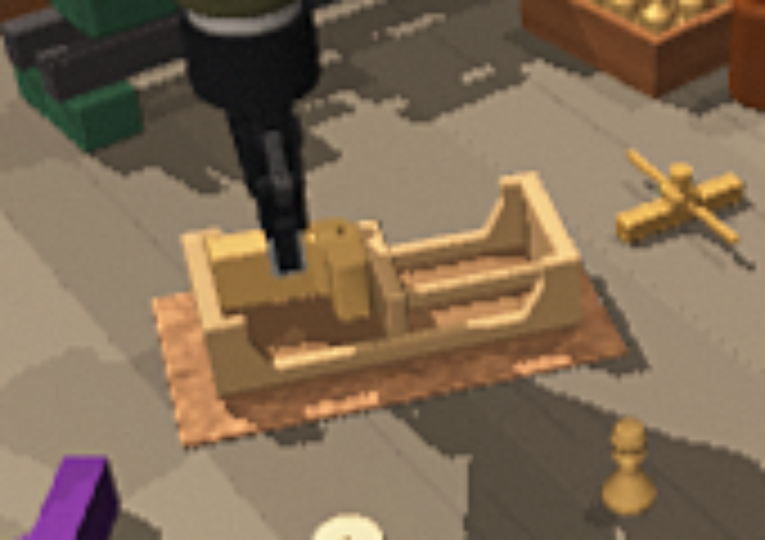

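```bash
python3 -m crank '[{"claw":-1,"x":0.01,"y":0,"z":0,"spin":0},{"claw":-1,"x":0.02,"y":0,"z":0,"spin":0},{"claw":-1,"x":0.03,"y":0,"z":0,"spin":0},{"claw":-1,"x":0.036,"y":0,"z":0,"spin":0},{"claw":-1,"x":0.036,"y":0,"z":0,"spin":0}]'; python3 -m crank '[{"claw":-1,"x":0.006,"y":0,"z":0,"spin":0},{"claw":-1,"x":0.006,"y":0,"z":0,"spin":0},{"claw":-1,"x":0.006,"y":0,"z":0,"spin":0}]'
```

```text
time_s: 21.42
position: [0.4764, 0.3664, 0.0044]
eef_rot: [-134.8, 90.0, -153.4]
ft_force: [-0.2, -0.3, -1.1]
grip_width: 0.0224
time_s: 21.67
position: [0.4766, 0.3666, 0.0034]
eef_rot: [34.5, 90.0, 15.8]
ft_force: [0.2, 0.4, -1.2]
grip_width: 0.0224
```

```bash
python3 -m crank '[{"claw":-1,"x":0.004,"y":0,"z":0,"spin":0},{"claw":-1,"x":0.008,"y":0,"z":0,"spin":0},{"claw":-1,"x":0.008,"y":0,"z":0,"spin":0}]'; python3 -m crank '[{"claw":-1,"x":0.004,"y":0,"z":0,"spin":0},{"claw":-1,"x":0.004,"y":0,"z":0,"spin":0},{"claw":-1,"x":0.004,"y":0,"z":0,"spin":0}]'
```

```text
time_s: 21.92
position: [0.4767, 0.3666, 0.0031]
eef_rot: [23.3, 90.0, 4.7]
ft_force: [-5.2, -3.8, 14.1]
grip_width: 0.0224
time_s: 22.17
position: [0.4768, 0.3666, 0.0031]
eef_rot: [23.5, 89.9, 4.8]
ft_force: [-8.9, -6.0, 21.0]
grip_width: 0.0226
```

The first blank is on the floor at the predicted height (0.0031). I'll relieve the load, nudge it 1.5 mm toward its fence, and release.

```bash
python3 -m crank '[{"claw":-1,"x":-0.011,"y":0,"z":0,"spin":0},{"claw":-1,"x":-0.012,"y":0.004,"z":0,"spin":0},{"claw":-1,"x":-0.012,"y":0.006,"z":0,"spin":0},{"claw":-1,"x":-0.012,"y":0.006,"z":0,"spin":0}]'
```

```text
time_s: 22.5
position: [0.4771, 0.3681, 0.0032]
eef_rot: [56.4, 90.0, 37.8]
ft_force: [-0.6, 0.5, 1.3]
grip_width: 0.0228
```

```bash
python3 -m crank '[{"claw":-0.1,"x":0,"y":0,"z":0,"spin":0},{"claw":-0.1,"x":0,"y":0,"z":0,"spin":0},{"claw":-0.1,"x":0,"y":0,"z":0,"spin":0},{"claw":-0.1,"x":-0.03,"y":0,"z":0,"spin":0},{"claw":-0.1,"x":-0.1,"y":0,"z":0,"spin":0},{"claw":-0.1,"x":-0.2,"y":0,"z":0,"spin":0},{"claw":-0.1,"x":-0.32,"y":0,"z":0,"spin":0},{"claw":0.1,"x":-0.45,"y":0,"z":0,"spin":0},{"claw":0.2,"x":-0.6,"y":0,"z":0,"spin":0},{"claw":0.2,"x":-0.7,"y":0,"z":0,"spin":0}]'
python3 - <<'E'
from h import *
s=r.observe()
d=r.get_image("wrist");c=wristcam(d,s);im=d["image"];cv2.imwrite("pics/q1.png",im)
d=r.get_image("side");cv2.imwrite("pics/q1raw.png",d["image"]);cv2.imwrite("pics/q1s.png",cv2.resize(d["image"][110:230,180:350],None,fx=4.5,fy=4.5))
d=r.get_image("side");print(fitC(cam(d),d["image"],.6307,-.0317,17))
go(.631,-.032,.19,106.7)
E
```

```text
time_s: 23.33
position: [0.4775, 0.3682, 0.1826]
eef_rot: [44.9, 89.8, 26.2]
ft_force: [0.8, -0.6, 0.6]
grip_width: 0.0513
comp px 853.0 model px 798.0274509803921
(array([ 0.6299, -0.0324, 17.4691]), np.float64(0.03438704150267484))
t 23.48 pos [0.4777 0.3683 0.1807] psi 71.34 j1 j6 [ 26.5 -44.8] tilt [ 0.004  0.002 -1.   ] grip 0.0512 F [-0.2  0.3 -0.3]
units x,y,z [-0.038 -1.321  1.093] dist 0.42878400111111686
  spin -1.179 deg yaw 35.4
  spin 4.821 deg yaw -144.6
```

View pics/q1.png

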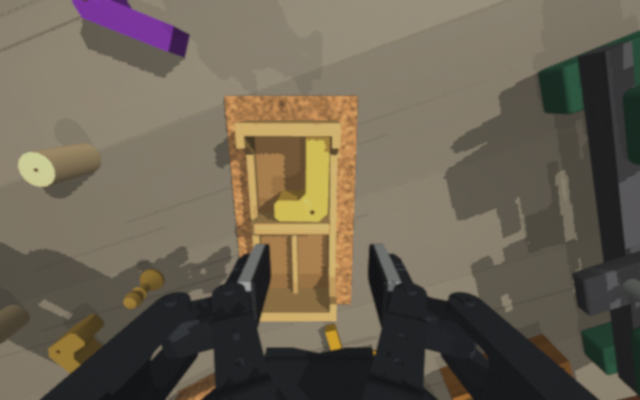

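View pics/q1s.png

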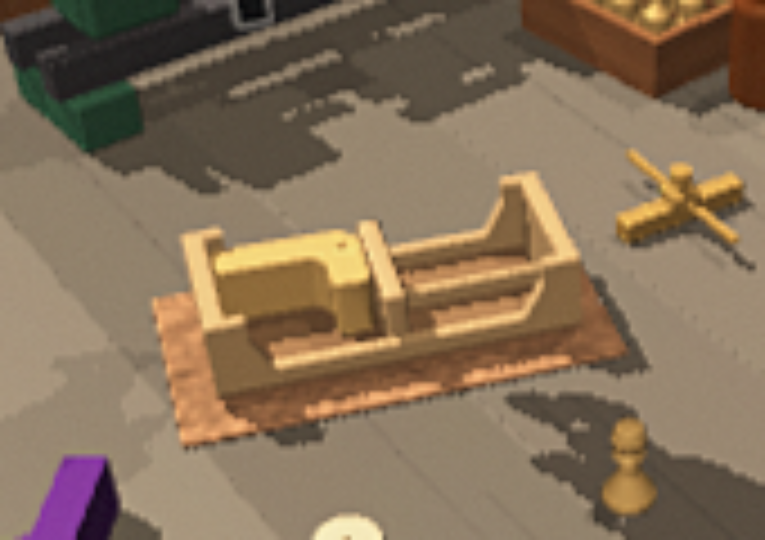

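The first blank sits in its nest. Now knight_b.

```bash
python3 -m crank '[{"claw":0.2,"x":0,"y":-0.08,"z":0.07,"spin":-0.1},{"claw":0.2,"x":-0.02,"y":-0.2,"z":0.17,"spin":-0.2},{"claw":0.2,"x":-0.03,"y":-0.33,"z":0.27,"spin":-0.35},{"claw":0.2,"x":-0.03,"y":-0.46,"z":0.38,"spin":-0.5},{"claw":0.2,"x":-0.03,"y":-0.59,"z":0.49,"spin":-0.65},{"claw":0.2,"x":-0.03,"y":-0.72,"z":0.6,"spin":-0.8},{"claw":0.2,"x":-0.03,"y":-0.85,"z":0.7,"spin":-0.9},{"claw":0.2,"x":-0.03,"y":-0.97,"z":0.8,"spin":-1}]'; python3 -c "
from h import *
go(.631,-.032,.19,106.7)"
```

```text
time_s: 24.15
position: [0.5885, 0.0721, 0.1845]
eef_rot: [164.3, 89.9, 175.8]
ft_force: [-0.4, 0.4, 0.6]
grip_width: 0.0512
t 24.15 pos [0.5885 0.0721 0.1845] psi 101.48 j1 j6 [  -4.3 -105.8] tilt [-0.003  0.    -1.   ] grip 0.0512 F [-0.4  0.4  0.6]
units x,y,z [-0.023 -0.442  0.083] dist 0.11260444068549799
  spin -0.174 deg yaw 5.2
  spin 5.826 deg yaw -174.8
```

```bash
python3 -m crank '[{"claw":0.2,"x":-0.01,"y":-0.11,"z":0.02,"spin":-0.1},{"claw":0.2,"x":-0.02,"y":-0.22,"z":0.04,"spin":-0.17},{"claw":0.2,"x":-0.02,"y":-0.33,"z":0.06,"spin":-0.17},{"claw":0.2,"x":-0.02,"y":-0.42,"z":0.08,"spin":-0.17},{"claw":0.2,"x":-0.02,"y":-0.44,"z":0.08,"spin":-0.17},{"claw":0.2,"x":-0.02,"y":-0.44,"z":0.08,"spin":-0.17}]'
python3 - <<'E'
from h import *
go(.631,-.032,.0154,106.7)
s=r.observe();d=r.get_image("wrist");c=wristcam(d,s);im=d["image"].copy()
uv=proj(c,np.c_[Lp,np.full(6,.04)]@rz(np.radians(16.7)).T+[.6303,-.0322,0]);print(np.round(uv,1).tolist())
print(fitC(c,im,.6303,-.0322,16.7))
cv2.polylines(im,[uv.astype(int)],1,(0,0,255),1)
cv2.imwrite("pics/b1.png",im)
E
```

```text
time_s: 24.65
position: [0.6297, -0.0308, 0.1892]
eef_rot: [150.9, 89.8, 167.2]
ft_force: [-0.6, 0.3, 0.1]
grip_width: 0.0514
t 24.65 pos [ 0.6297 -0.0308  0.1892] psi 106.32 j1 j6 [ -13.4 -119.8] tilt [-0.003  0.001 -1.   ] grip 0.0514 F [-0.6  0.3  0.1]
units x,y,z [ 0.695 -0.007  0.005] dist 0.17381017596470294
  spin -0.013 deg yaw 0.4
  spin 5.987 deg yaw -179.6
[[306.8, 136.1], [308.3, 216.2], [328.9, 216.1], [329.1, 158.2], [360.0, 158.0], [360.8, 135.7]]
comp px 2701.0 model px 2613.0196078431372
(array([ 0.6269, -0.0355, 16.0644]), np.float64(0.025453572098963165))
```

View pics/b1.png

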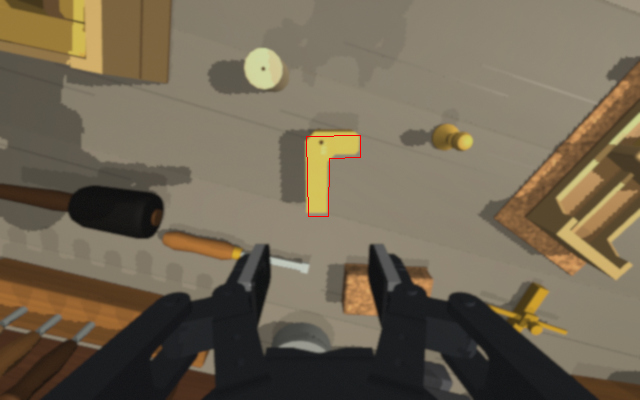

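```bash
python3 -m crank '[{"claw":0.15,"x":0.08,"y":-0.009,"z":0,"spin":0},{"claw":0.15,"x":0.2,"y":-0.009,"z":0,"spin":0},{"claw":0.15,"x":0.34,"y":-0.009,"z":0,"spin":0},{"claw":0.15,"x":0.48,"y":-0.009,"z":0,"spin":0},{"claw":0.15,"x":0.6,"y":-0.009,"z":0,"spin":0},{"claw":0.15,"x":0.67,"y":-0.009,"z":0,"spin":0},{"claw":0.15,"x":0.695,"y":-0.009,"z":0,"spin":0},{"claw":0.15,"x":0.695,"y":-0.009,"z":0,"spin":0},{"claw":0.15,"x":0.695,"y":-0.009,"z":0,"spin":0}]'
python3 - <<'E'
from h import *
go(.629,-.033,-.011,106.4)
s=r.observe();d=r.get_image("wrist");im=d["image"]
cv2.imwrite("pics/b2.png",im);cv2.imwrite("pics/b2c.png",cv2.resize(im[130:340,220:430],None,fx=2.8,fy=2.8,interpolation=cv2.INTER_CUBIC))
E
```

```text
time_s: 25.45
position: [0.6312, -0.0311, 0.0182]
eef_rot: [-26.0, 89.9, -9.5]
ft_force: [-0.3, 0.3, -0.8]
grip_width: 0.0492
t 25.45 pos [ 0.6312 -0.0311  0.0182] psi 106.49 j1 j6 [ -13.4 -119.9] tilt [ 0.001 -0.    -1.   ] grip 0.0492 F [-0.3  0.3 -0.8]
units x,y,z [ 0.117 -0.005 -0.011] dist 0.029356403969018157
  spin 0.003 deg yaw -0.1
  spin -5.997 deg yaw 179.9
```

View pics/b2c.png

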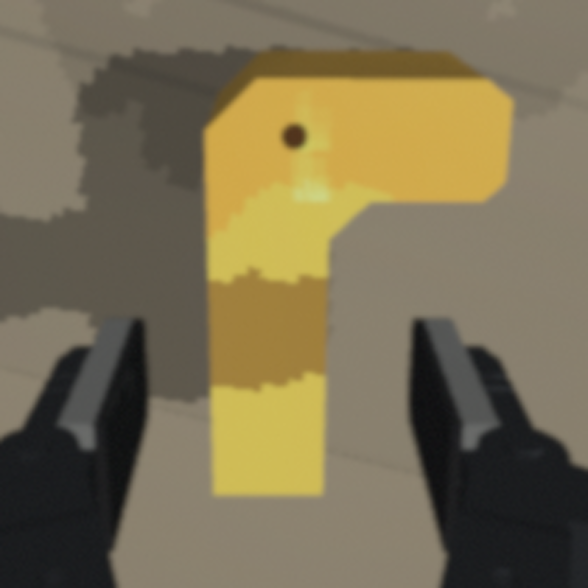

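The blank lies 5 mm toward tool -z, so I'll shift, descend and grip.

```bash
python3 -m crank '[{"claw":0.15,"x":0.02,"y":-0.006,"z":-0.021,"spin":0},{"claw":0.15,"x":0.05,"y":-0.006,"z":-0.021,"spin":0},{"claw":0.15,"x":0.08,"y":-0.006,"z":-0.021,"spin":0},{"claw":0.15,"x":0.11,"y":-0.006,"z":-0.021,"spin":0},{"claw":0.15,"x":0.117,"y":-0.006,"z":-0.021,"spin":0},{"claw":0.15,"x":0.117,"y":-0.006,"z":-0.021,"spin":0},{"claw":-1,"x":0.117,"y":-0.006,"z":-0.021,"spin":0},{"claw":-1,"x":0.117,"y":-0.006,"z":-0.021,"spin":0},{"claw":-1,"x":0.117,"y":-0.006,"z":-0.021,"spin":0},{"claw":-1,"x":0.117,"y":-0.006,"z":-0.021,"spin":0}]' 60; python3 -m crank '[{"claw":-1,"x":0,"y":0,"z":0,"spin":0},{"claw":-1,"x":0,"y":0,"z":0,"spin":0}]'; python3 -m crank '[{"claw":-1,"x":-0.03,"y":0,"z":0,"spin":0},{"claw":-1,"x":-0.08,"y":0,"z":0,"spin":0},{"claw":-1,"x":-0.16,"y":0,"z":0,"spin":0},{"claw":-1,"x":-0.25,"y":0,"z":0,"spin":0},{"claw":-1,"x":-0.35,"y":0,"z":0,"spin":0},{"claw":-1,"x":-0.45,"y":0,"z":0,"spin":0},{"claw":-1,"x":-0.52,"y":0,"z":0,"spin":0},{"claw":-1,"x":-0.52,"y":0,"z":0,"spin":0}]'
python3 - <<'E'
from h import *
n=np.array([.055,.0305,0])@rz(np.radians(161.3)).T+[.5204,.3229,0];print(n)
go(n[0],n[1],.12,71.3)
d=r.get_image("wrist");cv2.imwrite("pics/b3.png",d["image"])
E
```

```text
time_s: 26.33
position: [0.6266, -0.0348, -0.0116]
eef_rot: [-29.1, 89.9, -12.7]
ft_force: [0.1, 0.5, 1.9]
grip_width: 0.0223
time_s: 26.5
position: [0.6266, -0.0348, -0.0116]
eef_rot: [-27.3, 89.9, -10.9]
ft_force: [0.5, 1.2, 4.2]
grip_width: 0.0229
time_s: 27.17
position: [0.6279, -0.0352, 0.1229]
eef_rot: [-30.8, 89.6, -14.3]
ft_force: [-0.4, -1.3, 0.3]
grip_width: 0.0227
[0.45852474 0.3116438  0.        ]
t 27.17 pos [ 0.6279 -0.0352  0.1229] psi 106.44 j1 j6 [ -13.9 -120.3] tilt [ 0.007 -0.002 -1.   ] grip 0.0227 F [-0.4 -1.3  0.3]
units x,y,z [ 0.004  1.522 -0.257] dist 0.38601126850810535
  spin 1.171 deg yaw -35.1
  spin -4.829 deg yaw 144.9
```

View pics/b3.png

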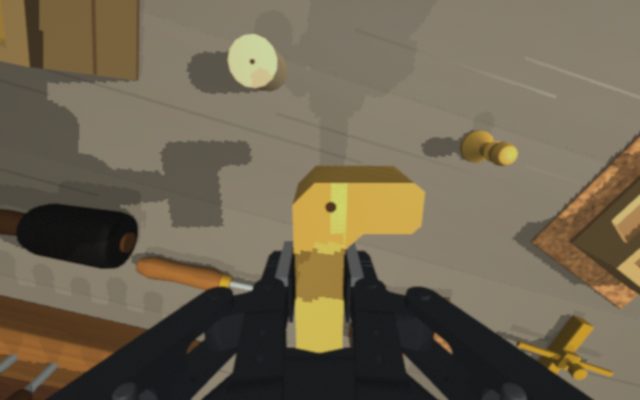

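```bash
python3 -m crank '[{"claw":-1,"x":0,"y":0.04,"z":-0.01,"spin":0.05},{"claw":-1,"x":0,"y":0.12,"z":-0.02,"spin":0.15},{"claw":-1,"x":0,"y":0.22,"z":-0.04,"spin":0.25},{"claw":-1,"x":0,"y":0.32,"z":-0.05,"spin":0.35},{"claw":-1,"x":0,"y":0.42,"z":-0.07,"spin":0.45},{"claw":-1,"x":0,"y":0.52,"z":-0.09,"spin":0.55},{"claw":-1,"x":0,"y":0.62,"z":-0.1,"spin":0.65},{"claw":-1,"x":0,"y":0.72,"z":-0.12,"spin":0.75},{"claw":-1,"x":0,"y":0.82,"z":-0.14,"spin":0.85},{"claw":-1,"x":0,"y":0.92,"z":-0.155,"spin":0.95}]'; python3 -c "
from h import *
n=np.array([.055,.0307,0])@rz(np.radians(161.3)).T+[.5204,.3229,0];print(n)
go(n[0],n[1],.11,71.3)"
```

```text
time_s: 28.05
position: [0.5223, 0.1757, 0.1165]
eef_rot: [-160.6, 89.8, -172.8]
ft_force: [0.1, -0.3, -1.1]
grip_width: 0.0226
[0.45846062 0.31145436 0.        ]
t 28.05 pos [0.5223 0.1757 0.1165] psi 77.78 j1 j6 [  6.4 -71.4] tilt [-0.003 -0.    -1.   ] grip 0.0226 F [ 0.1 -0.3 -1.1]
units x,y,z [ 0.027  0.477 -0.364] dist 0.15011768506851025
  spin 0.216 deg yaw -6.5
  spin -5.784 deg yaw 173.5
```

```bash
python3 -m crank '[{"claw":-1,"x":0,"y":0.08,"z":-0.06,"spin":0.05},{"claw":-1,"x":0,"y":0.16,"z":-0.12,"spin":0.1},{"claw":-1,"x":0,"y":0.24,"z":-0.18,"spin":0.15},{"claw":-1,"x":0,"y":0.32,"z":-0.24,"spin":0.2},{"claw":-1,"x":0,"y":0.4,"z":-0.3,"spin":0.216},{"claw":-1,"x":0,"y":0.45,"z":-0.345,"spin":0.216},{"claw":-1,"x":0,"y":0.477,"z":-0.364,"spin":0.216},{"claw":-1,"x":0,"y":0.477,"z":-0.364,"spin":0.216},{"claw":-1,"x":0,"y":0.477,"z":-0.364,"spin":0.216}]'; python3 -c "
from h import *
n=np.array([.055,.0307,0])@rz(np.radians(161.3)).T+[.5204,.3229,0]
go(n[0],n[1],.065,71.3)"
```

```text
time_s: 28.8
position: [0.4598, 0.31, 0.1172]
eef_rot: [-124.1, 89.9, -142.6]
ft_force: [-1.0, -0.6, -1.1]
grip_width: 0.0224
t 28.8 pos [0.4598 0.31   0.1172] psi 71.47 j1 j6 [ 21.9 -49.6] tilt [-0.001 -0.001 -1.   ] grip 0.0224 F [-1.  -0.6 -1.1]
units x,y,z [ 0.209  0.004 -0.007] dist 0.05221720721748354
  spin 0.006 deg yaw -0.2
  spin -5.994 deg yaw 179.8
```

```bash
python3 -m crank '[{"claw":-1,"x":0.05,"y":0.004,"z":-0.006,"spin":0.006},{"claw":-1,"x":0.12,"y":0.004,"z":-0.006,"spin":0.006},{"claw":-1,"x":0.18,"y":0.004,"z":-0.006,"spin":0.006},{"claw":-1,"x":0.2,"y":0.004,"z":-0.006,"spin":0.006},{"claw":-1,"x":0.2,"y":0.004,"z":-0.006,"spin":0.006},{"claw":-1,"x":0.2,"y":0.004,"z":-0.006,"spin":0.006}]'
python3 - <<'E'
from h import *
n=np.array([.055,.0307,0])@rz(np.radians(161.3)).T+[.5204,.3229,0]
go(n[0],n[1],.0024,71.3)
s=r.observe()
d=r.get_image("wrist");c=wristcam(d,s);cv2.imwrite("pics/m1.png",cv2.resize(d["image"][80:340,180:480],None,fx=2.3,fy=2.3,interpolation=cv2.INTER_CUBIC))
for t in traylines(.5204,.3229,161.3): print(np.round((proj(c,t)+.5-[180,80])*2.3).tolist())
d=r.get_image("side");cv2.imwrite("pics/m1s.png",cv2.resize(d["image"][110:230,180:350],None,fx=4.5,fy=4.5))
E
```

```text
time_s: 29.3
position: [0.4593, 0.3114, 0.0682]
eef_rot: [26.7, 90.0, 7.9]
ft_force: [0.2, 0.5, -1.1]
grip_width: 0.0227
t 29.3 pos [0.4593 0.3114 0.0682] psi 71.23 j1 j6 [ 22.  -49.2] tilt [ 0.  0. -1.] grip 0.0227 F [ 0.2  0.5 -1.1]
units x,y,z [ 0.263 -0.001 -0.003] dist 0.06583988983991813
  spin -0.002 deg yaw 0.1
  spin 5.998 deg yaw -179.9
[[634.0, 171.0], [641.0, 124.0], [246.0, 125.0], [248.0, 171.0]]
[[551.0, 775.0], [555.0, 750.0], [267.0, 750.0], [268.0, 775.0]]
[[552.0, 506.0], [557.0, 469.0], [286.0, 469.0], [286.0, 506.0]]
[[293.0, 611.0], [286.0, 229.0], [262.0, 229.0], [273.0, 611.0]]
[[530.0, 611.0], [573.0, 228.0], [549.0, 228.0], [510.0, 611.0]]
[[520.0, 404.0], [545.0, 147.0], [287.0, 147.0], [291.0, 405.0]]
```

View pics/m1.png

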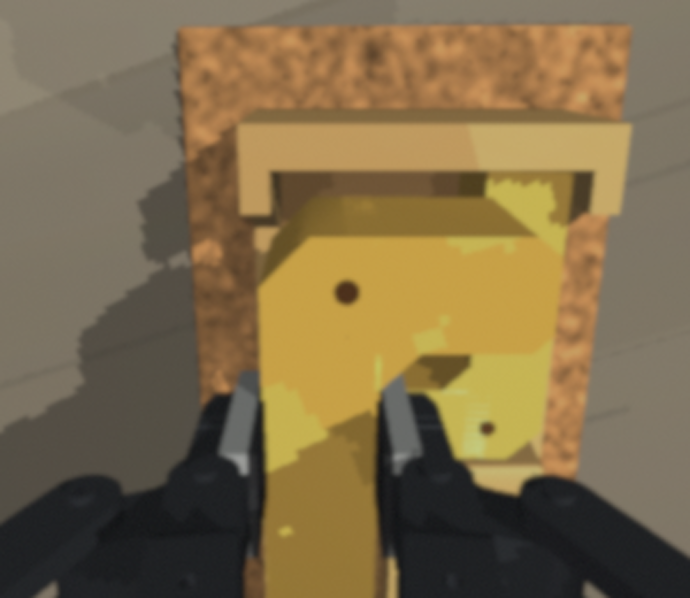

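View pics/m1s.png

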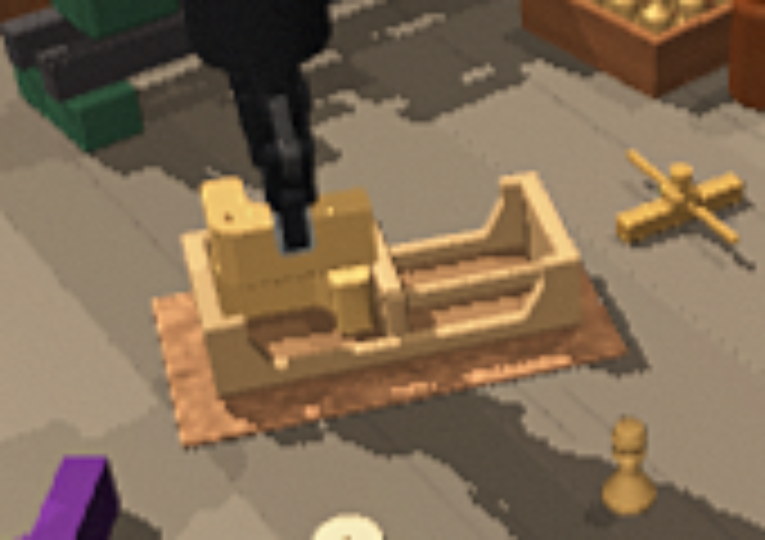

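The tray offset reads the same as for the first blank, so this one is centred in its slot to about 0.6 mm. Lowering.

```bash
python3 -m crank '[{"claw":-1,"x":0.02,"y":-0.003,"z":-0.003,"spin":0},{"claw":-1,"x":0.05,"y":-0.003,"z":-0.003,"spin":0},{"claw":-1,"x":0.08,"y":-0.003,"z":-0.003,"spin":0},{"claw":-1,"x":0.11,"y":-0.003,"z":-0.003,"spin":0},{"claw":-1,"x":0.13,"y":-0.003,"z":-0.003,"spin":0},{"claw":-1,"x":0.13,"y":-0.003,"z":-0.003,"spin":0}]';  python3 -m crank '[{"claw":-1,"x":0.02,"y":0,"z":0,"spin":0},{"claw":-1,"x":0.04,"y":0,"z":0,"spin":0},{"claw":-1,"x":0.06,"y":0,"z":0,"spin":0},{"claw":-1,"x":0.07,"y":0,"z":0,"spin":0},{"claw":-1,"x":0.07,"y":0,"z":0,"spin":0}]';python3 - <<'E'
from h import *
n=np.array([.055,.0307,0])@rz(np.radians(161.3)).T+[.5204,.3229,0]
go(n[0],n[1],.0024,71.3)
d=r.get_image("wrist");cv2.imwrite("pics/m2.png",cv2.resize(d["image"][80:340,180:480],None,fx=2.3,fy=2.3,interpolation=cv2.INTER_CUBIC))
d=r.get_image("side");cv2.imwrite("pics/m2s.png",cv2.resize(d["image"][110:230,180:350],None,fx=4.5,fy=4.5))
E
```

```text
time_s: 29.9
position: [0.4571, 0.3112, 0.0338]
eef_rot: [-139.2, 89.9, -158.0]
ft_force: [0.6, -0.3, -1.8]
grip_width: 0.0223
time_s: 30.32
position: [0.4575, 0.3113, 0.0172]
eef_rot: [-140.7, 89.9, -159.4]
ft_force: [-0.3, -0.8, -0.9]
grip_width: 0.0229
t 30.32 pos [0.4575 0.3113 0.0172] psi 71.27 j1 j6 [ 22.1 -49.2] tilt [-0.001 -0.    -1.   ] grip 0.0229 F [-0.3 -0.8 -0.9]
units x,y,z [0.059 0.002 0.004] dist 0.014789742733071749
  spin -0.001 deg yaw 0.0
  spin 5.999 deg yaw -180.0
```

View pics/m2.png

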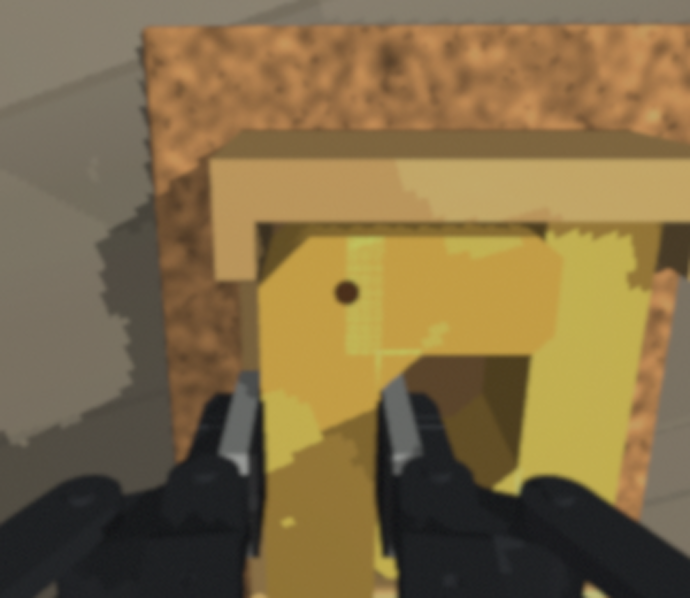

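View pics/m2s.png

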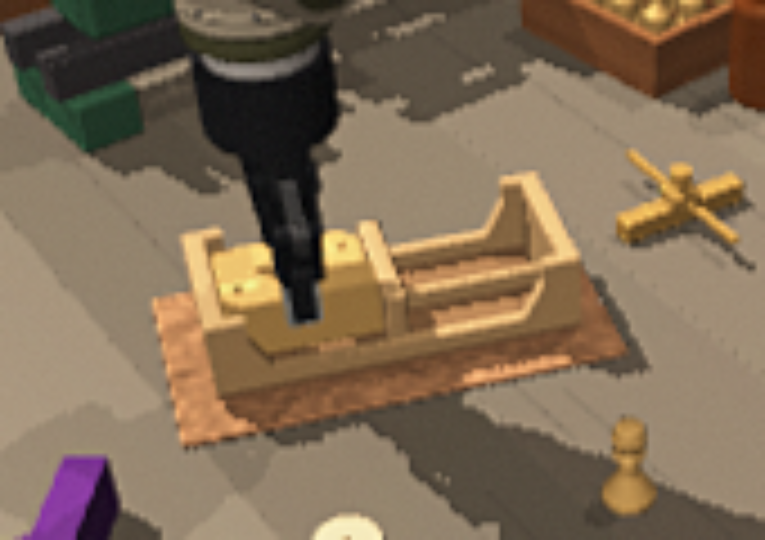

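The blanks are already interleaved with no contact force. Lowering the last 15 mm.

```bash
python3 -m crank '[{"claw":-1,"x":0.015,"y":0,"z":0,"spin":0},{"claw":-1,"x":0.03,"y":0,"z":0,"spin":0},{"claw":-1,"x":0.042,"y":0,"z":0,"spin":0},{"claw":-1,"x":0.052,"y":0,"z":0,"spin":0},{"claw":-1,"x":0.052,"y":0,"z":0,"spin":0}]'; python3 -m crank '[{"claw":-1,"x":0.006,"y":0,"z":0,"spin":0},{"claw":-1,"x":0.01,"y":0,"z":0,"spin":0},{"claw":-1,"x":0.01,"y":0,"z":0,"spin":0}]'
```

```text
time_s: 30.83
position: [0.4575, 0.3113, 0.0042]
eef_rot: [-137.6, 89.9, -156.3]
ft_force: [-0.2, -0.8, -1.0]
grip_width: 0.0229
time_s: 31.08
position: [0.4579, 0.3114, 0.0024]
eef_rot: [4.9, 90.0, -13.8]
ft_force: [-0.3, -0.8, -1.4]
grip_width: 0.0224
```

```bash
python3 -m crank '[{"claw":-1,"x":0.004,"y":0,"z":0,"spin":0},{"claw":-1,"x":0.008,"y":0,"z":0,"spin":0},{"claw":-1,"x":0.008,"y":0,"z":0,"spin":0}]'
```

```text
time_s: 31.33
position: [0.4579, 0.3115, 0.0023]
eef_rot: [4.2, 90.0, -14.5]
ft_force: [-7.1, -5.1, 19.0]
grip_width: 0.0226
```

On the floor (+19 N). Relieving the load and opening narrowly, because the inner finger sits in the 35 mm gap.

```bash
python3 -m crank '[{"claw":-1,"x":-0.006,"y":0,"z":0,"spin":0},{"claw":-1,"x":-0.009,"y":0,"z":0,"spin":0},{"claw":-0.15,"x":-0.009,"y":0,"z":0,"spin":0},{"claw":-0.15,"x":-0.009,"y":0,"z":0,"spin":0},{"claw":-0.15,"x":-0.009,"y":0,"z":0,"spin":0}]'; python3 -m crank '[{"claw":-0.15,"x":-0.02,"y":0,"z":0,"spin":0},{"claw":-0.15,"x":-0.05,"y":0,"z":0,"spin":0},{"claw":-0.15,"x":-0.1,"y":0,"z":0,"spin":0},{"claw":-0.15,"x":-0.2,"y":0,"z":0,"spin":0},{"claw":-0.15,"x":-0.32,"y":0,"z":0,"spin":0},{"claw":-0.15,"x":-0.45,"y":0,"z":0,"spin":0},{"claw":-0.15,"x":-0.6,"y":0,"z":0,"spin":0},{"claw":-0.15,"x":-0.75,"y":0,"z":0,"spin":0},{"claw":-0.15,"x":-0.75,"y":0,"z":0,"spin":0}]'
python3 - <<'E'
from h import *
go(.458,.311,.2,71.3)
for n in("wrist","side","scene"):
    d=r.get_image(n);cv2.imwrite(f"pics/f_{n}.png",d["image"])
    if n=="side": cv2.imwrite("pics/f_sc.png",cv2.resize(d["image"][110:230,180:350],None,fx=4.5,fy=4.5,interpolation=cv2.INTER_CUBIC))
    if n=="wrist": cv2.imwrite("pics/f_wc.png",cv2.resize(d["image"][80:280,200:420],None,fx=3,fy=3,interpolation=cv2.INTER_CUBIC))
E
```

```text
time_s: 31.75
position: [0.4578, 0.3115, 0.0024]
eef_rot: [-153.0, 90.0, -171.7]
ft_force: [-0.2, -0.5, -0.1]
grip_width: 0.0366
time_s: 32.5
position: [0.4604, 0.3126, 0.1983]
eef_rot: [40.8, 89.2, 22.1]
ft_force: [0.4, -0.5, 0.7]
grip_width: 0.0363
t 32.5 pos [0.4604 0.3126 0.1983] psi 71.29 j1 j6 [ 22.1 -49.2] tilt [ 0.012  0.005 -1.   ] grip 0.0363 F [ 0.4 -0.5  0.7]
units x,y,z [-0.007 -0.009 -0.007] dist 0.003319771642150985
  spin -0.0 deg yaw 0.0
  spin 6.0 deg yaw -180.0
```

View pics/f_wc.png

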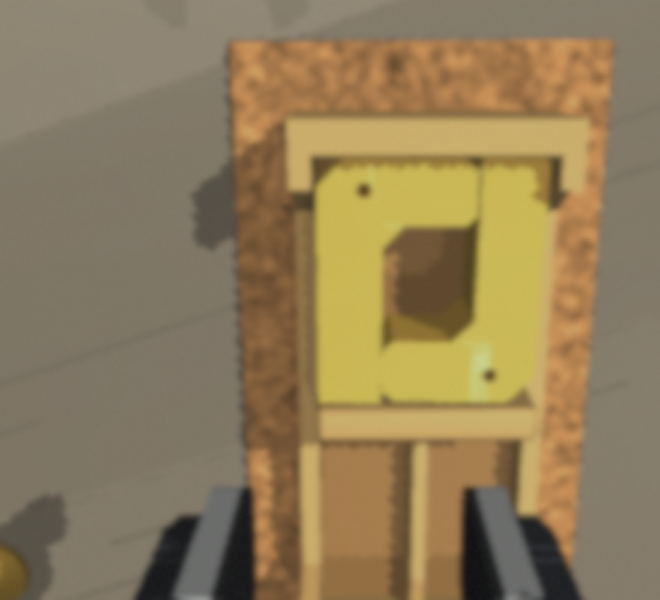

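View pics/f_sc.png

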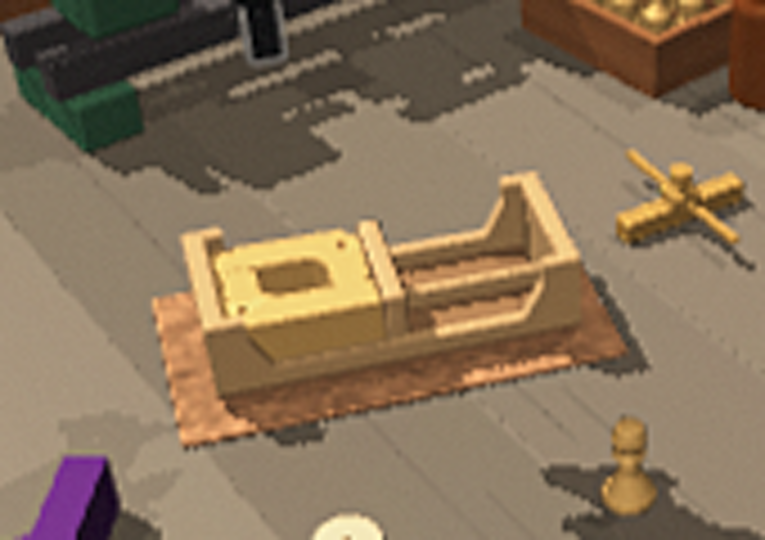

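View pics/f_scene.png

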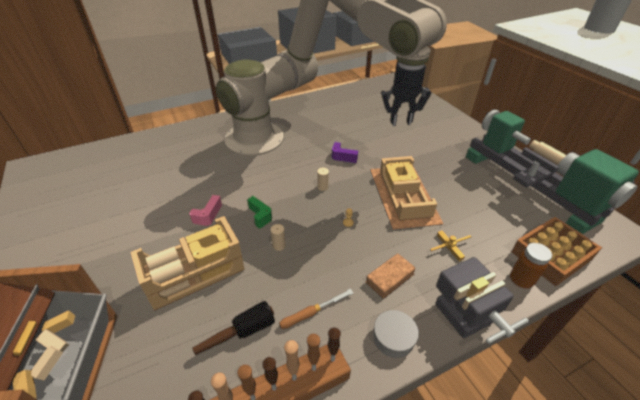

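View pics/f_side.png

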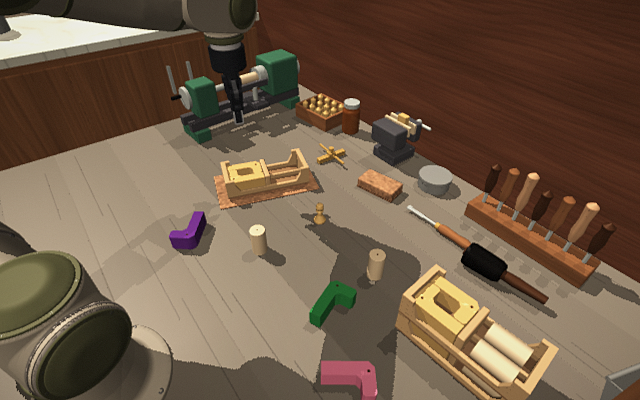

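The two blanks are nested nose to tail and level in the open half, with cork visible all round. The lower trays and the other items are where they were. Handing in.

```bash
python3 -m crank '[{"claw":-0.15,"x":0,"y":0,"z":0,"spin":0},{"claw":-0.15,"x":0,"y":0,"z":0,"spin":0},{"claw":-0.15,"x":0,"y":0,"z":0,"spin":0}]'; python3 -c "
from station import r
r.finish_job(); print(r.observe()['time_s'])"
```

```text
time_s: 32.9
position: [0.4575, 0.3113, 0.1891]
eef_rot: [-139.2, 89.9, -157.9]
ft_force: [0.4, 0.1, -0.4]
grip_width: 0.0364
the job is handed in; nothing more can be done
the job is handed in; nothing more can be done
```

The job is done and handed in at about 33 s of the 72 s allowed. I lifted the empty top tray straight off the pile and set it lengthwise on the cork mat. I then packed the near yellow blank against the tray's -y fence and the far one against the +y fence, nose to tail and flat on the floor.

**Last checks:** The final wrist, side and scene pictures show both blanks level, with the finger gap open between them and cork visible all round the tray. By eye, the packed trays, look-alikes and other bench items have not moved. The gripper was clear of everything when I handed in.

**What failed or disagreed:**
- **Missed grip:** The first grip on the tray closed on air. The cameras showed the real fingertips about 27 mm short of the reported TCP. Nothing visibly moved, and I allowed for this offset from then on.
- **Light contact:** When I gripped the tray, the force read 5 N, probably a fingertip brushing the strip.
- **Tray position:** The wrist camera and the arm's own reading differed by about 2.5 mm across the tray. I corrected for it, and both blanks went in without contact forces until they reached the floor (about 20 N when seated).

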